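Open the tap-and-die chest onto its stay and put the tap wrench away

TASK

Open the grey steel tap-and-die chest: from under the pull flange, push its stiff lid up past its balance point and on back until you feel it come up firmly against its stay, without forcing, flinging or dropping it, so that it stands open by itself. Then lay the bar tap wrench gently, lengthwise and flat, in the long empty front compartment. Leave the other things on the bench where they are.

Things in the scene. Friction and masses are not known exactly. Their poses are not given: they have to be found in the camera images.
- chest: Grey steel chest, fixed, its front towards the robot's left; 180 deep (x) x 280 wide (y) x 80 mm high, 120 with the lid shut. Origin: centre of its underside; x points from its front to its hinge side, y to its left end, z up. Inside a wooden tray: long empty compartment in front, taps and dies (up to 85 mm above the bench) in the narrow one behind. Catches undone.
- lid_hinge (a point): Middle of the lid's hinge axis, which runs along the chest's y: 92.5 mm behind the chest's centre, 80 mm above the bench. Fixed to the chest, axes as the chest's.
- lid (a joint): Lid: sheet-metal shell 184 x 284 x 40 mm, open below. Angle in rad: 0 shut, grows as it opens up and back. Stiff hinge (friction about 0.25 N m). Let go below about 0.8 it falls shut; balance point near 1.27; beyond, it leans back, but the stiff hinge holds or slows it, so push it on to its stay, which takes it somewhere between 1.4 and 1.8: set differently each time, out of sight, to be found by feel.
- flange (a point): Middle of the outer lower edge of the pull flange: flat steel strip 100 wide (y), 24 out from the lid's front, 4 mm thick, level with the lid's lower rim; 206.5 mm from the hinge axis. Shut, its underside is 80 mm above the bench, with free space below it in front of the chest's wall. Turns with the lid, axes as the chest's when shut.
- stay_guide: Steel guide block of the lid's stay, 12 x 12 x 8 mm, inside the chest at its right (-y) end, fixed to the chest. A clamp block on the stay's arc, which moves with the lid, meets it when the lid is fully back. Firmly against it: more than 5 N on this block for 0.2 s; some 3 N at the flange beyond what moves the lid gives that.
- lid_top (a point): Middle of the lid's top face, 40 mm above the rim; turns with the lid. With the lid open its flange edge stands about 290 mm above the bench: carry things over it or round it. The lid weighs about 0.6 kg, give or take 20 %; lifting it at the flange takes 3 to 6 N. Forcing it means more than 14 N of the robot on it; flinging or dropping it, faster than 2 rad/s.
- pocket (a point): Middle of the floor of the front compartment: 34 mm above the bench, 100 mm (x) by 257 mm (y) inside; chest's front wall and the divider rise 45 and 36 mm above this floor. Fixed to the chest, axes as the chest's.
- tap_wrench: Bar tap wrench, dark steel, lying on the bench left or right of the chest, 0.26 kg. Central block 60 long (x) x 22 wide (y) x 18 mm high (z), a round bar 10 mm thick out of each end, 190 mm over all, a 13 mm sleeve on the +x bar. Origin: its centre, 9 mm above what it lies on; x along the bar, z up.
- spanner: Bystander: combination spanner lying flat, 170 mm long (not the tap wrench: flat, with open and ring ends). Origin: underside.
- spray_can: Bystander: closed blue spray can, 65 mm across, 190 mm tall. Origin: underside.
- index_case: Bystander: closed flat grey steel drill case, 100 x 160 x 30 mm. Origin: underside.
- screwdriver: Bystander: screwdriver lying down, 200 mm long. Origin: underside.
- mug: Bystander: steel mug, 80 mm across, 92 mm tall. Origin: underside.
- drill_chuck: Bystander: drill chuck standing up, 43 mm across, 48 mm tall. Origin: underside.
- pipe_nipple: Bystander: short steel pipe standing up, 33 mm across, 45 mm tall. Origin: underside.
There are look-alikes about, which are no part of the job. Leave any red look-alike of the tap_wrench alone.

How it is judged:
By the outcome, as a careful person would: the job done as asked, in the order asked, and still so for the second after the job is handed in, with the robot touching nothing.
It also fails if it takes over 72 s, if anything falls off the work surface, if the arm or the gripper's body presses on something with over 40 N, if the wrist force passes 120 N, or if a joint passes its speed limit or range.

ROBOT

A 6-joint arm with a two-finger parallel gripper is mounted at the origin on the work surface. World frame = base frame: x ahead of the robot, y to its left, z up, the work surface at z = 0. Lengths are in m, angles in rad, forces in N, time in s.
With the tool pointing down it reaches from about 0.3 to 0.875 m from the base axis. Payload 4.2 kg.
Tool frame: the origin (TCP) lies midway between the tips of the shut fingers; the grasp point (between the pads) lies 19 mm behind it (hold_point_z is the z of the grasp point in the tool frame, in m); z points along the fingers, y is the direction in which the jaws open and shut (so a half turn about z gives the same grasp; the last joint's range is limited). The gripper opens to 85 mm and grips with 20 to 120 N. Pads are 22 mm wide; open, the fingers measure 114 mm over their backs; the gripper's body (76 mm by 85 mm) begins 54 mm behind the grasp point. The pads swing forward as they close: fully open they stand 13 mm farther back than shut.
Start: joints at [-1.266, 0.32, 1.565, -0, 1.257, -0.02], TCP at [0.183, -0.545, 0.231] pointing down, gripper open.
Joint ranges: [-3.11, 3.11], [-0.84, 2.01], [0.21, 2.61], [-1.34, 4.49], [0.05, 2.63], [-2.56, 2.56]. Speed limits (rad/s): [2.57, 2.57, 3.14, 3.14, 3.14, 3.14].

INTERFACE

Orientations are given as [roll, pitch, yaw] about the fixed x, y, z axes, in that order (R = Rz(yaw) Ry(pitch) Rx(roll)).
In Python, from bench import * gives the robot as it stands.
- The arm moves only by the shell command python3 -m inch 'ROWS' [OPENING]. ROWS is JSON, a list that holds one entry, the list of rows, each a list of 6 numbers: the shift along the tool's x, y, z in m, then the turn, a rotation vector about the tool's x, y, z in degrees. A call has 1 to 8 rows; each row shifts and turns the commanded pose from where the row before left it, along the tool's axes as they then stand; what a row does not reach is not made up. A row lasts 1/10 s, in which the tool goes at most 50 mm and 8.59 degrees, less where a joint would pass 70% of its speed; a pose out of reach is approached as far as the arm can. A call is refused whole if a number of a shift passes 0.05 or a number of a turn 8.59, either way. A call with a gripper value outside its range is refused whole. OPENING is the finger opening in m, from 0 to 0.0854, set as the call begins (- or left out, the last holds). The fingers move at their own pace and stop on an object; the grip force is fixed at half the most. Time passes only in rows, so rows that do not move let the fingers close. It gives the time, the measured TCP pose, the force and the opening at its end, in the units of the state.
- observe(): the state, without advancing time (a new reading comes with each control period).
- snapshot(name): name is "side" or "top"; returns a dict with "pixels" (420x560x3 uint8, red, green, blue), "range_z" (420x560 float32, m along the optical axis (not along the pixel's ray), 0 where there is no reading), "intrinsics" (3x3 intrinsics, pixels), "R" (3x3) and "t" (3): a world point X has camera coordinates R X + t. Camera axes: x right, y down, z forward; pixel columns grow to the right and rows downward; lengths in m; the calibration is good to about 2 mm. A picture is of the moment at which its call begins.
- finish_job(): hands the job in, once; it reports no verdict.
Trained networks look in the newest picture that a camera, given by its name, has taken for a name from the list of things; names that differ only in an ending like _2 or _b are one class to them, and where a whole thing is asked for, a point or a joint stands for the part that bears it (a point fixed in the world has none). Each returns a list of dicts, best first, with "score" (0 to 1); they miss things now and then, are a little off and sometimes report something else, mostly with a low value. They report only what shows in the picture. A call takes as long as a camera call. They do not tell look-alikes from the thing itself.
- boxes_of(camera, label): "centre" ([column, row] in pixels, amid what is visible of it).
The state is a dict: "clock": time; "joint_pos": joint angles; "joint_velocities": joint speeds; "tau": joint torques, N m; "position": TCP position; "ee_rot": TCP orientation; "force": force on the tool from outside, world axes, zero at the start; "moment": the same for the moment, N m; "opening": finger opening in m.
Only numpy, scipy, OpenCV 4.12 (cv2) and the standard library are available. Lean on these libraries where they do the work, as an engineer would, in place of code of your own. Each camera call takes 0.05 s, during which the arm holds its last target.

## Working session

There is one attempt and no reset: what is moved stays moved. The work goes in short steps, Python scripts to look and compute and a shell command to move; the robot and the scene stay as the last step left them, time stands still between calls to the robot, and variables do not carry over. Pictures are saved under pics/ and viewed, and the job is handed in when it is done.

```bash
mkdir -p pics; ls
cat > h.py <<'E'
from bench import *
import numpy as np, cv2
def snap(n,f):
    s=snapshot(n); cv2.imwrite('pics/'+f,cv2.cvtColor(s['pixels'],cv2.COLOR_RGB2BGR)); np.savez('pics/'+f+'.npz',**s); return s
def w(s,c,r,z=None):
    K=s['intrinsics']; d=np.linalg.inv(K)@np.array([c,r,1.0]); R=s['R'];t=s['t']
    if z is None:
        z0=s['range_z'][int(round(r)),int(round(c))]; return R.T@(d*z0-t)
    o=-R.T@t; v=R.T@d; return o+v*(z-o[2])/v[2]
def pj(s,X):
    p=s['intrinsics']@(s['R']@np.array(X)+s['t']); return p[:2]/p[2]
E
python3 - <<'E'
from h import *
o=observe()
for k,v in o.items(): print(k,np.round(v,3))
for n in('top','side'):
    s=snap(n,n+'0.png')
    print(n,-s['R'].T@s['t'])
    for l in('chest','flange','tap_wrench','spanner','spray_can','index_case','screwdriver','mug','drill_chuck','pipe_nipple','lid_top'):
        for b in boxes_of(n,l)[:3]:
            c=b['centre']; print(l,np.round(c),round(b['score'],2),np.round(w(s,*c),3))
E
```

```text
pics
clock 0.0
joint_pos [-1.266  0.32   1.566  0.     1.257 -0.02 ]
joint_velocities [-0.002  0.001  0.001 -0.    -0.001  0.001]
tau [ 1.0000e-03 -4.1552e+01 -2.3416e+01  0.0000e+00  8.0000e-03  0.0000e+00]
position [ 0.183 -0.544  0.23 ]
ee_rot [-3.14  -0.     0.325]
force [-0.611  0.1    0.13 ]
moment [ 0.044 -0.003  0.051]
opening 0.085
top [ 0.31094552 -0.02322775  1.68343454]
chest [258. 183.] 0.59 [0.56  0.036 0.119]
flange [260. 182.] 0.66 [0.563 0.032 0.119]
tap_wrench [348. 262.] 0.71 [ 0.325 -0.247  0.014]
tap_wrench [382. 214.] 0.69 [ 0.478 -0.358  0.012]
spanner [157. 220.] 0.79 [0.456 0.364 0.006]
spray_can [424. 166.] 0.61 [ 0.598 -0.444  0.195]
index_case [367. 143.] 0.68 [ 0.707 -0.31   0.026]
screwdriver [446. 245.] 0.53 [ 0.379 -0.556  0.021]
mug [ 93. 208.] 0.63 [0.493 0.573 0.008]
drill_chuck [382. 215.] 0.22 [ 0.474 -0.359  0.017]
pipe_nipple [166. 150.] 0.45 [0.677 0.335 0.04 ]
lid_top [257. 180.] 0.71 [0.57  0.039 0.119]
lid_top [424. 165.] 0.3 [ 0.604 -0.445  0.193]
side [0.27829885 1.01765354 0.95985108]
chest [241. 231.] 0.78 [0.551 0.104 0.12 ]
flange [240. 222.] 0.72 [0.562 0.066 0.121]
flange [222. 393.] 0.37 [0.493 0.52  0.007]
tap_wrench [330. 200.] 0.57 [ 0.327 -0.224  0.019]
tap_wrench [359. 166.] 0.56 [ 0.24  -0.458  0.016]
tap_wrench [293. 175.] 0.54 [ 0.473 -0.349  0.016]
spanner [251. 342.] 0.75 [0.461 0.374 0.004]
spanner [292. 291.] 0.4 [0.383 0.223 0.042]
spray_can [262. 134.] 0.78 [ 0.609 -0.44   0.121]
index_case [223. 397.] 0.69 [0.487 0.529 0.007]
screwdriver [328. 148.] 0.51 [ 0.368 -0.552  0.026]
mug [220. 392.] 0.59 [0.497 0.518 0.006]
mug [238. 234.] 0.38 [0.557 0.114 0.12 ]
pipe_nipple [180. 313.] 0.75 [0.654 0.347 0.034]
lid_top [241. 223.] 0.97 [0.56  0.072 0.123]
lid_top [292. 290.] 0.64 [0.383 0.225 0.047]
```

View pics/top0.png

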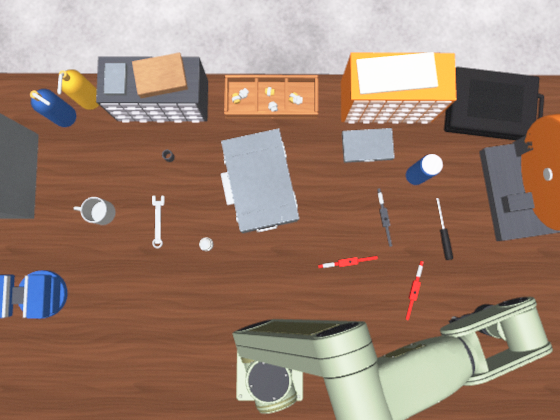

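View pics/side0.png

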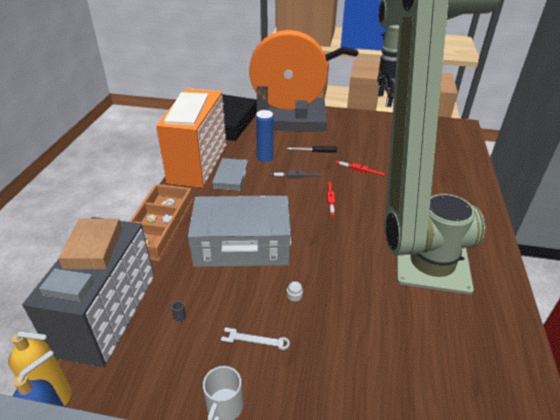

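Run:
```python
import cv2,numpy as np
a=cv2.imread('pics/top0.png')[120:310,190:460]; a=cv2.resize(a,None,fx=2.9,fy=2.9,interpolation=cv2.INTER_CUBIC); cv2.imwrite('pics/top0c.png',a)
a=cv2.imread('pics/side0.png')[110:320,150:420]; a=cv2.resize(a,None,fx=2.8,fy=2.8,interpolation=cv2.INTER_CUBIC); cv2.imwrite('pics/side0c.png',a)
```

```text
(no output)
```

View pics/top0c.png

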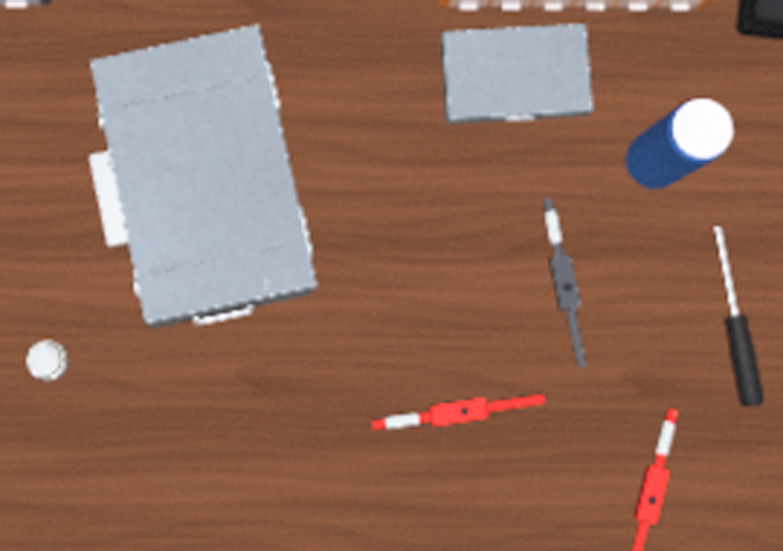

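View pics/side0c.png

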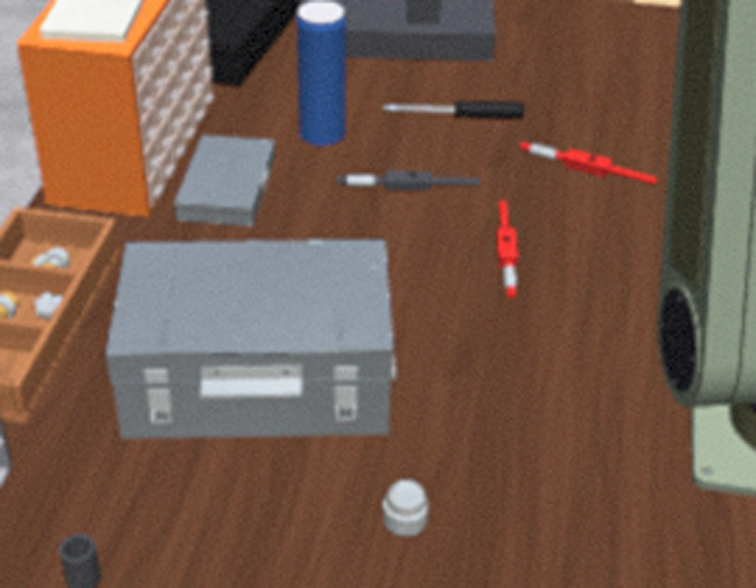

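The chest's flange side faces left (+y), with the flange at about (228,188) in the top view. There are three tap-wrench candidates in the top view: red at (348,262), red at (415,290), and dark steel with a light sleeve at (385,216). The dark one fits the description, and the crops confirm a block with two round bars. The red ones stay where they are. Next I fit the chest and wrench poses.

```bash
cat >> h.py <<'E'
def cloud(s):
    K=s['intrinsics'];h,w_=s['range_z'].shape; c,r=np.meshgrid(np.arange(w_),np.arange(h)); z=s['range_z']
    P=np.stack([(c-K[0,2])/K[0,0]*z,(r-K[1,2])/K[1,1]*z,z],-1); return (P-s['t'])@s['R']
E
python3 - <<'E'
from h import *
for n in('top','side'):
    s=dict(np.load(f'pics/{n}0.png.npz')); C=cloud(s)
    m=(s['range_z']>0)&(C[...,2]>.108)&(C[...,2]<.132)&(abs(C[...,0]-.56)<.22)&(abs(C[...,1]-.04)<.2)
    P=C[m]; r=cv2.minAreaRect(P[:,:2].astype(np.float32)); print(n,len(P),'z',np.median(P[:,2]),r)
    print(np.round(cv2.boxPoints(r),3).tolist())
    # flange
    m=(s['range_z']>0)&(C[...,2]>.07)&(C[...,2]<.1)&(abs(C[...,0]-.56)<.25)&(abs(C[...,1]-.05)<.25)
    P=C[m]; print('mid',len(P), np.round(P.mean(0),3) if len(P) else 0, )
    if n=='top': print(np.round(P[P[:,1]>.1],3)[::6].tolist())
    # wrench: dark low
    m=(s['range_z']>0)&(C[...,2]>.006)&(C[...,2]<.03)&(abs(C[...,0]-.48)<.115)&(abs(C[...,1]+.36)<.05)
    pix=s['pixels'].astype(int); P=C[m]
    mu=P.mean(0); u,sv,vt=np.linalg.svd(P[:,:2]-mu[:2],full_matrices=False); t=(P[:,:2]-mu[:2])@vt[0]
    print('wrench',len(P),mu,vt[0],t.min(),t.max(),'mid',mu[:2]+vt[0]*(t.min()+t.max())/2,'zmax',np.percentile(P[:,2],[50,90,98]))
    B=C[(s['range_z']>0)&(abs(C[...,0]-.42)<.04)&(abs(C[...,1]+.3)<.1)]; print('bench z',np.median(B[:,2]))
    # colour mask for wrench on bench plane
    ctr=pj(s,[.478,-.358,.01]); 
    d=(pix.max(-1)-pix.min(-1)<30)&(abs(C[...,0]-.48)<.115)&(abs(C[...,1]+.36)<.06)&(s['range_z']>0)
    rr,cc=np.nonzero(d); Q=np.array([w(s,c,r,.009) for c,r in zip(cc,rr)])[:,:2]
    r=cv2.minAreaRect(Q.astype(np.float32)); mu=Q.mean(0); u,sv,vt=np.linalg.svd(Q-mu,full_matrices=False); t=(Q-mu)@vt[0]
    print('col',len(Q),mu,vt[0],np.arctan2(vt[0][1],vt[0][0]),np.percentile(t,[0,100]),'mid',mu+vt[0]*(t.min()+t.max())/2, r)
E
```

```text
top 5552 z 0.11927080335978671 ((0.6237791776657104, 0.05478943884372711), (0.4186079204082489, 0.2235916405916214), 22.198163986206055)
[[0.3880000114440918, 0.07900000363588333], [0.47200000286102295, -0.12800000607967377], [0.8600000143051147, 0.029999999329447746], [0.7749999761581421, 0.2370000034570694]]
mid 382 [0.602 0.14  0.085]
[[0.809, 0.211, 0.094], [0.797, 0.212, 0.092], [0.785, 0.275, 0.1], [0.783, 0.279, 0.097], [0.783, 0.235, 0.097], [0.786, 0.218, 0.087], [0.783, 0.29, 0.086], [0.783, 0.271, 0.087], [0.783, 0.253, 0.086], [0.782, 0.234, 0.089], [0.786, 0.217, 0.077], [0.783, 0.286, 0.075], [0.783, 0.264, 0.073], [0.782, 0.245, 0.077], [0.781, 0.225, 0.082], [0.781, 0.239, 0.071], [0.638, 0.143, 0.097], [0.596, 0.15, 0.085], [0.594, 0.153, 0.08], [0.595, 0.135, 0.077], [0.59, 0.138, 0.082], [0.588, 0.141, 0.076], [0.584, 0.144, 0.081], [0.582, 0.147, 0.078], [0.577, 0.15, 0.085], [0.577, 0.131, 0.089], [0.575, 0.131, 0.081], [0.571, 0.134, 0.084], [0.568, 0.134, 0.083], [0.565, 0.14, 0.083], [0.562, 0.143, 0.084], [0.559, 0.146, 0.082], [0.559, 0.128, 0.083], [0.557, 
[... 1045 characters left out ...]
 0.22437752783298492), 21.8615665435791)
[[0.38600000739097595, 0.08299999684095383], [0.4699999988079071, -0.12600000202655792], [0.8600000143051147, 0.03099999949336052], [0.7760000228881836, 0.23899999260902405]]
mid 1045 [0.588 0.147 0.086]
wrench 198 [ 0.47241254 -0.35990251  0.01411209] [0.98433104 0.17633037] -0.09649672360652733 0.0890334901397918 mid [ 0.46873939 -0.36056051] zmax [0.01419517 0.02033523 0.02291827]
bench z 0.0015080041750689835
col 237 [ 0.47467021 -0.36803468] [-0.98015942 -0.19821079] -2.9420604956758285 [-0.08830703  0.09858501] mid [ 0.46963318 -0.36905328] ((0.469660222530365, -0.3692164421081543), (0.18689216673374176, 0.03954578563570976), 11.484245300292969)
```

Run:
```python
from h import *
for n in('top','side'):
    s=dict(np.load(f'pics/{n}0.png.npz')); C=cloud(s)
    m=((s['range_z']>0)&(C[...,2]>.108)&(C[...,2]<.132)).astype(np.uint8)
    m=cv2.morphologyEx(m,cv2.MORPH_OPEN,np.ones((5,5),np.uint8)); k,L,st,_=cv2.connectedComponentsWithStats(m)
    p=pj(s,[.56,.04,.12]).astype(int); i=L[p[1],p[0]]
    rr,cc=np.nonzero(L==i); Q=np.array([w(s,c,r,.12) for c,r in zip(cc,rr)])[:,:2].astype(np.float32)
    r=cv2.minAreaRect(Q); print(n,len(Q),r, np.round(cv2.boxPoints(r),3).tolist(),'mean',Q.mean(0))
    # flange
    m=((s['range_z']>0)&(C[...,2]>.07)&(C[...,2]<.095)&(abs(C[...,0]-.555)<.09)&(abs(C[...,1]-.13)<.06)) if n=='top' else np.zeros(m.shape,bool)
    if n=='top':
        rr,cc=np.nonzero(m); Q=np.array([w(s,c,r,.084) for c,r in zip(cc,rr)])[:,:2].astype(np.float32); r=cv2.minAreaRect(Q); print('flange',r,np.round(cv2.boxPoints(r),3).tolist())
    pix=s['pixels'].astype(int)
    d=(pix.max(-1)-pix.min(-1)<30)&(abs(C[...,0]-.48)<.115)&(abs(C[...,1]+.36)<.06)&(s['range_z']>0)
    P=C[d]; print('wr cloud',P.mean(0),np.median(P,axis=0))
    # print wrench mask
    rr,cc=np.nonzero(d); 
    for r in range(rr.min(),rr.max()+1):
        print(r,''.join('#' if d[r,c] else '.' for c in range(cc.min(),cc.max()+1)))
    print(cc.min())
```

```text
top 5520 ((0.5724887251853943, 0.033242836594581604), (0.2846987247467041, 0.18202157318592072), 12.53971004486084) [[0.414000004529953, 0.09099999815225601], [0.453000009059906, -0.08699999749660492], [0.7310000061988831, -0.02500000037252903], [0.6919999718666077, 0.15299999713897705]] mean [0.5711938  0.03315195]
flange ((0.550232470035553, 0.13491949439048767), (0.10005471855401993, 0.02179829776287079), 12.606379508972168) [[0.49900001287460327, 0.13500000536441803], [0.5040000081062317, 0.11299999803304672], [0.6010000109672546, 0.13500000536441803], [0.597000002861023, 0.15600000321865082]]
wr cloud [ 0.47169348 -0.36454076  0.01381555] [ 0.47098471 -0.36369513  0.01449054]
188 .#............
189 ##............
190 ###...........
191 ###...........
192 ####..........
193 ####..........
194 ####..........
195 #####.........
196 #####.........
197 #####.........
198 .####.........
199 .####.........
200 .#####........
201 .#####........
202 .#####........
203 ..####........
204 ..####........
205 ...###........
206 ...###........
207 ...###........
208 ...######.....
209 ..#####
[... 820 characters left out ...]
99728393555) [[0.41200000047683716, 0.10400000214576721], [0.45100000500679016, -0.08399999886751175], [0.7310000061988831, -0.027000000700354576], [0.6930000185966492, 0.16099999845027924]] mean [0.5700319  0.04375723]
wr cloud [ 0.47408613 -0.36396197  0.01177765] [ 0.47394952 -0.36006635  0.01309018]
171 ..................###############..................
172 ...###########...#################.................
173 ##.################################################
174 ###################################################
175 ###########.#######################################
176 ....##########...#################.................
177 ..................################.................
270
```

```bash
cat >> h.py <<'E'
from scipy.spatial.transform import Rotation as Ro, Slerp
CH=np.array([.572,.0335,0]); TH=np.radians(12.5)
YC=np.array([np.cos(TH),np.sin(TH),0]); XC=np.array([np.sin(TH),-np.cos(TH),0]); ZZ=np.array([0,0,1.])
def cw(x,y,z): return CH+x*XC+y*YC+z*ZZ
def toch(p): p=np.array(p)-CH; return np.array([p@XC,p@YC,p[2]])
def tilt(a,sgn=1):  # a: degrees below horizontal, pointing to hinge; y_t=YC
    a=np.radians(a); z=np.cos(a)*XC-np.sin(a)*ZZ; y=YC*sgn; return Ro.from_matrix(np.stack([np.cross(y,z),y,z],1))
def down(psi): return Ro.from_euler('xyz',[np.pi,0,psi])
def plan(p1,R1,n,p0=None,R0=None):
    o=observe()
    if p0 is None:p0=np.array(o['position']); 
    if R0 is None:R0=Ro.from_euler('xyz',o['ee_rot'])
    S=Slerp([0,1],Ro.concatenate([R0,R1])); 
    P,R=np.array(p0),R0
    for i in range(1,n+1):
        f=i/n; q=S(f); t=p0+(np.array(p1)-p0)*f
        d=np.round(R.inv().apply(t-P),3); r=np.round((R.inv()*q).as_rotvec(degrees=True),1)
        P=P+R.apply(d); R=R*Ro.from_rotvec(r,degrees=True)
        print(list(map(float,np.r_[d,r])), np.round(P,3))
E
python3 - <<'E'
from h import *
print('joints',observe()['joint_pos'])
print('via');plan([.40,-.05,.33],down(np.radians(95)),12)
print('rot only needed', (Ro.from_euler('xyz',observe()['ee_rot']).inv()*tilt(45)).as_rotvec(degrees=True))
print(cw(-112,0,48) if 0 else cw(-.112,0,.048), cw(-.19,0,.126))
E
```

```text
joints [-1.26601443e+00  3.19562059e-01  1.56454599e+00  1.67567269e-05
  1.25740508e+00 -1.99915605e-02]
via
[0.03, -0.033, -0.008, 0.0, 0.0, -6.4] [ 0.201 -0.504  0.239]
[0.034, -0.03, -0.008, 0.0, 0.0, -6.3] [ 0.22  -0.463  0.247]
[0.037, -0.026, -0.009, 0.0, 0.0, -6.4] [ 0.238 -0.421  0.256]
[0.039, -0.022, -0.008, 0.0, 0.0, -6.4] [ 0.255 -0.38   0.264]
[0.042, -0.017, -0.008, 0.0, 0.0, -6.3] [ 0.273 -0.338  0.272]
[0.043, -0.012, -0.008, 0.0, 0.0, -6.4] [ 0.291 -0.298  0.28 ]
[0.045, -0.007, -0.009, 0.0, 0.0, -6.4] [ 0.31  -0.256  0.289]
[0.045, -0.003, -0.008, 0.0, 0.0, -6.3] [ 0.328 -0.215  0.297]
[0.045, 0.003, -0.008, 0.0, 0.0, -6.4] [ 0.346 -0.173  0.305]
[0.044, 0.007, -0.008, 0.0, 0.0, -6.4] [ 0.364 -0.133  0.313]
[0.043, 0.012, -0.008, 0.0, 0.0, -6.3] [ 0.382 -0.091  0.321]
[0.042, 0.017, -0.009, 0.0, 0.0, -6.4] [ 0.4  -0.05  0.33]
rot only needed [-32.8068405  -36.50674111 -79.21427731]
[0.54775876 0.14284515 0.048     ] [0.53087647 0.21899624 0.126     ]
```

```bash
python3 -m inch '[[[0.03,-0.033,-0.008,0,0,-6.4],[0.034,-0.03,-0.008,0,0,-6.4],[0.037,-0.026,-0.008,0,0,-6.4],[0.039,-0.022,-0.008,0,0,-6.4],[0.042,-0.017,-0.008,0,0,-6.4],[0.043,-0.012,-0.008,0,0,-6.4]]]' 0
python3 -m inch '[[[0.045,-0.007,-0.008,0,0,-6.4],[0.045,-0.003,-0.008,0,0,-6.4],[0.045,0.003,-0.008,0,0,-6.4],[0.044,0.007,-0.008,0,0,-6.4],[0.043,0.012,-0.008,0,0,-6.4],[0.042,0.017,-0.008,0,0,-6.4]]]'
python3 - <<'E'
from h import *
plan(cw(-.215,0,.20),tilt(45),8)
E
```

```text
clock: 1.8
position: [0.2915, -0.2958, 0.2798]
ee_rot: [3.141, 0.0, 0.999]
force: [1.8, -0.7, -0.0]
opening: -0.0
clock: 2.4
position: [0.3983, -0.0475, 0.328]
ee_rot: [3.141, 0.001, 1.67]
force: [1.2, -0.3, -0.2]
opening: -0.0002
[0.035, 0.019, 0.016, -0.3, -5.6, -0.8] [ 0.414 -0.011  0.312]
[0.035, 0.02, 0.013, -0.4, -5.6, -0.8] [0.43  0.025 0.296]
[0.037, 0.02, 0.009, -0.3, -5.6, -0.8] [0.446 0.062 0.28 ]
[0.037, 0.021, 0.006, -0.3, -5.7, -0.9] [0.462 0.098 0.264]
[0.037, 0.021, 0.002, -0.3, -5.6, -0.8] [0.477 0.134 0.248]
[0.037, 0.022, -0.001, -0.4, -5.6, -0.8] [0.493 0.171 0.232]
[0.036, 0.023, -0.005, -0.3, -5.6, -0.8] [0.51  0.207 0.216]
[0.035, 0.022, -0.008, -0.3, -5.6, -0.8] [0.525 0.243 0.2  ]
```

```bash
python3 -m inch '[[[0.035,0.019,0.016,-0.3,-5.6,-0.8],[0.035,0.02,0.013,-0.3,-5.6,-0.8],[0.037,0.02,0.009,-0.3,-5.6,-0.8],[0.037,0.021,0.006,-0.3,-5.6,-0.8],[0.037,0.021,0.002,-0.3,-5.6,-0.8],[0.037,0.022,-0.001,-0.3,-5.6,-0.8],[0.036,0.023,-0.005,-0.3,-5.6,-0.8],[0.035,0.022,-0.008,-0.3,-5.6,-0.8]]]'
python3 - <<'E'
from h import *
o=observe();print(np.round(o['joint_pos'],2),np.round(o['force'],2),toch(o['position']))
plan(cw(-.20,0,.136),tilt(45),3)
plan(cw(-.112,0,.048),tilt(45),6,cw(-.2,0,.136),tilt(45))
snap('side','side1.png');snap('top','top1.png')
E
```

```text
clock: 3.2
position: [0.5268, 0.2431, 0.1989]
ee_rot: [-3.138, 0.786, 1.786]
force: [1.0, 0.5, 0.4]
opening: -0.0001
[ 0.75  0.55  1.51 -0.65  1.56  0.71] [1.   0.53 0.41] [-0.21441706  0.00126532  0.1988784 ]
[0.011, -0.0, 0.018, -0.1, 0.0, -0.0] [0.528 0.238 0.178]
[0.012, -0.001, 0.018, -0.1, 0.0, -0.1] [0.528 0.234 0.157]
[0.011, -0.0, 0.019, -0.1, 0.0, -0.0] [0.529 0.228 0.136]
[-0.0, 0.0, 0.021, 0.0, 0.0, 0.0] [0.532 0.214 0.121]
[-0.0, 0.0, 0.02, 0.0, 0.0, 0.0] [0.535 0.2   0.107]
[0.0, 0.0, 0.021, 0.0, 0.0, 0.0] [0.538 0.186 0.092]
[-0.0, 0.0, 0.021, 0.0, 0.0, 0.0] [0.541 0.171 0.077]
[-0.0, 0.0, 0.021, 0.0, 0.0, 0.0] [0.545 0.157 0.062]
[-0.0, 0.0, 0.02, 0.0, 0.0, 0.0] [0.548 0.143 0.048]
```

View pics/side1.png

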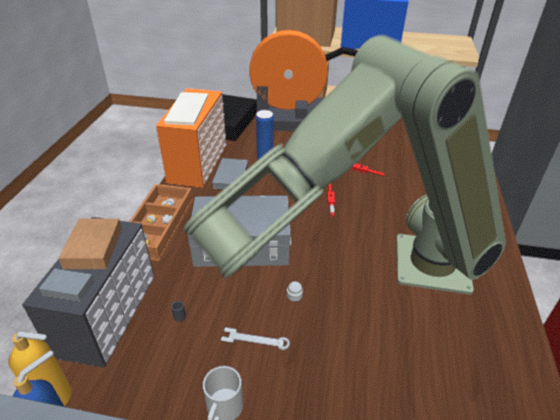

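The picture shows the wrist in front of the chest at about (225,225), hand pitched towards the flange, clear of the chuck (295,291) and the spanner (255,340). Going in under the flange.

```bash
python3 -m inch '[[[0.011,0,0.018,-0.1,0,0],[0.012,0,0.018,-0.1,0,0],[0.011,0,0.019,-0.1,0,0],[0,0,0.02,0,0,0],[0,0,0.021,0,0,0],[0,0,0.021,0,0,0],[0,0,0.021,0,0,0],[0,0,0,0,0,0]]]'
python3 - <<'E'
from h import *
o=observe();print(toch(o['position']),np.round(o['force'],2))
E
```

```text
clock: 4.1
position: [0.5405, 0.1668, 0.0766]
ee_rot: [-3.137, 0.784, 1.786]
force: [-0.9, 0.5, 0.1]
opening: -0.0003
[-0.13692157 -0.00190632  0.07656762] [-0.9   0.52  0.14]
```

```bash
python3 -m inch '[[[0,0,0.015,0,0,0],[0,0,0.015,0,0,0],[0,0,0.007,0,0,0],[0,0,0,0,0,0]]]'
python3 - <<'E'
from h import *
o=observe();print(toch(o['position']),np.round(o['force'],2))
snap('top','top2.png')
E
```

```text
clock: 4.5
position: [0.5467, 0.1428, 0.0505]
ee_rot: [-3.139, 0.783, 1.786]
force: [-0.1, 1.0, -0.0]
opening: 0.0003
[-0.1122094  -0.00102868  0.05054651] [-0.13  1.01 -0.04]
```

View pics/top2.png

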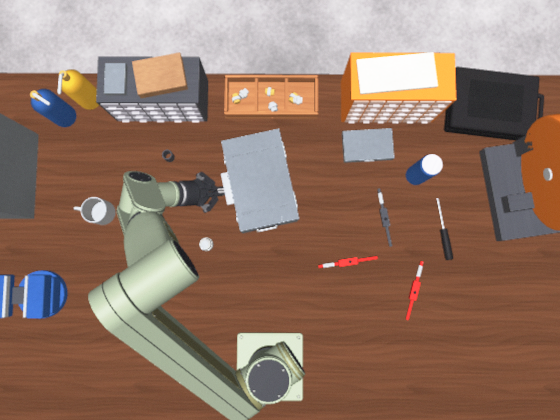

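```bash
python3 -m inch '[[[-0.003,0,-0.003,0,0,0],[-0.002,0,-0.002,0,0,0],[-0.002,0,-0.002,0,0,0],[0,0,0,0,0,0]]]'; python3 -c "
from h import *
o=observe();print(toch(o['position']),np.round(o['force'],2))"
python3 -m inch '[[[-0.001,0,-0.001,0,0,0],[0,0,0,0,0,0]]]';python3 -m inch '[[[-0.001,0,-0.001,0,0,0],[0,0,0,0,0,0]]]'
python3 -m inch '[[[-0.001,0,-0.001,0,0,0],[0,0,0,0,0,0]]]'
python3 -c "
from h import *
o=observe();print(toch(o['position']),np.round(o['force'],2))"
```

```text
clock: 4.95
position: [0.5475, 0.1441, 0.0619]
ee_rot: [3.14, 0.782, 1.784]
force: [-0.1, -0.6, 0.8]
opening: -0.0001
[-1.13333455e-01 -8.14206794e-06  6.18932343e-02] [-0.09 -0.59  0.8 ]
clock: 5.15
position: [0.5471, 0.1438, 0.0627]
ee_rot: [3.141, 0.783, 1.785]
force: [-0.4, -1.0, 0.2]
opening: -0.0001
clock: 5.35
position: [0.5472, 0.1437, 0.064]
ee_rot: [3.142, 0.783, 1.785]
force: [-0.5, 0.7, -0.1]
opening: 0.0002
clock: 5.55
position: [0.5469, 0.144, 0.0649]
ee_rot: [-3.141, 0.781, 1.785]
force: [0.1, 0.5, -2.8]
opening: 0.0001
[-0.11327488 -0.00056259  0.06485814] [ 0.06  0.53 -2.76]
```

```bash
cat >> h.py <<'E'
def lidpose(th,s,h=.0102,a=None):
    """th deg -> TCP world, R"""
    if a is None: a=min(45+.5*th,92)
    t=np.radians(th); A=np.radians(a); H=np.array([.0925,.08]); u=np.array([-np.cos(t),np.sin(t)])
    z=np.array([np.cos(A),-np.sin(A)]); n=np.array([np.sin(A),np.cos(A)])
    if a>=th: T=H+.2065*u+s*z-h*n
    else: T=H+(.2065-s)*u-h*n
    return T,a
def lidrows(ths,s0,s1,**k):
    o=observe(); c=toch(o['position']); R=Ro.from_euler('xyz',o['ee_rot'])
    z=R.apply([0,0,1]); a=np.degrees(np.arctan2(-z[2],z@XC)); P=np.array([c[0],c[2]])
    print('now',np.round(c,4),'a',round(a,1),'y_t',np.round(R.apply([0,1,0])@YC,3),'force',np.round(o['force'],1), 'rot err',np.round((R.inv()*tilt(a)).as_rotvec(degrees=True),1))
    for i,th in enumerate(ths):
        s=s0+(s1-s0)*(i+1)/len(ths); T,a1=lidpose(th,s,**k); A=np.radians(a)
        zz=np.array([np.cos(A),-np.sin(A)]); n=np.array([np.sin(A),np.cos(A)]); d=T-P
        dz=round(d@zz,3); dx=round(-(d@n),3); ra=round(a1-a,1)
        P=P+dz*zz-dx*n; a=a+ra
        # about tool y: check sign: rot about y_t=YC by +r turns z toward x_t (down-out) => a increases
        print(th,[dx,0,dz,0,ra,0])
E
python3 -c "
from h import *
lidrows([1,2.5,4.5,7,10,13,16,20],.0115,.013)"
```

```text
now [-0.1133 -0.0006  0.0649] a 45.2 y_t 1.0 force [ 0.1  0.5 -2.8] rot err [-0.2  0.  -0.1]
1 [np.float64(-0.002), 0, np.float64(-0.002), 0, np.float64(0.3), 0]
2.5 [np.float64(-0.004), 0, np.float64(-0.004), 0, np.float64(0.7), 0]
4.5 [np.float64(-0.005), 0, np.float64(-0.005), 0, np.float64(1.0), 0]
7 [np.float64(-0.007), 0, np.float64(-0.006), 0, np.float64(1.3), 0]
10 [np.float64(-0.008), 0, np.float64(-0.007), 0, np.float64(1.5), 0]
13 [np.float64(-0.008), 0, np.float64(-0.007), 0, np.float64(1.5), 0]
16 [np.float64(-0.008), 0, np.float64(-0.006), 0, np.float64(1.5), 0]
20 [np.float64(-0.012), 0, np.float64(-0.009), 0, np.float64(2.0), 0]
```

```bash
python3 -m inch '[[[-0.002,0,-0.002,0,0.3,0],[-0.004,0,-0.004,0,0.7,0],[-0.005,0,-0.005,0,1,0]]]'; python3 -c "
from h import *
o=observe(); print(np.round(o['force'],1))
lidrows([7,10,13,16,19,22,25,28],.012,.014)"
```

```text
clock: 5.85
position: [0.5469, 0.1439, 0.0808]
ee_rot: [-3.14, 0.746, 1.786]
force: [-1.3, 1.5, -4.2]
opening: -0.0002
[-1.3  1.5 -4.2]
now [-0.1132 -0.0006  0.0808] a 47.3 y_t 1.0 force [-1.3  1.5 -4.2] rot err [-0.2  0.  -0.1]
7 [np.float64(-0.007), 0, np.float64(-0.005), 0, np.float64(1.2), 0]
10 [np.float64(-0.008), 0, np.float64(-0.007), 0, np.float64(1.5), 0]
13 [np.float64(-0.008), 0, np.float64(-0.007), 0, np.float64(1.5), 0]
16 [np.float64(-0.008), 0, np.float64(-0.007), 0, np.float64(1.5), 0]
19 [np.float64(-0.008), 0, np.float64(-0.006), 0, np.float64(1.5), 0]
22 [np.float64(-0.009), 0, np.float64(-0.006), 0, np.float64(1.5), 0]
25 [np.float64(-0.009), 0, np.float64(-0.006), 0, np.float64(1.5), 0]
28 [np.float64(-0.009), 0, np.float64(-0.005), 0, np.float64(1.5), 0]
```

Lifting well, about 4.5 N on the tool.

```bash
python3 -m inch '[[[-0.007,0,-0.006,0,1.3,0],[-0.008,0,-0.007,0,1.5,0],[-0.008,0,-0.007,0,1.5,0],[-0.008,0,-0.006,0,1.5,0]]]'; python3 -m inch '[[[-0.008,0,-0.006,0,1.5,0],[-0.009,0,-0.006,0,1.5,0],[-0.009,0,-0.006,0,1.5,0],[-0.009,0,-0.005,0,1.5,0]]]'; python3 -c "
from h import *
lidrows([31,34,37,40,43,46,49,52],.014,.015)
snap('top','top3.png')"
```

```text
clock: 6.25
position: [0.5483, 0.1379, 0.1222]
ee_rot: [3.14, 0.642, 1.784]
force: [-1.5, 6.3, -3.0]
opening: -0.0003
clock: 6.65
position: [0.5516, 0.1235, 0.1616]
ee_rot: [3.138, 0.536, 1.783]
force: [-3.1, 10.2, 1.3]
opening: 0.0001
now [-0.0923 -0.0004  0.1616] a 59.3 y_t 1.0 force [-3.1 10.2  1.3] rot err [ 0.  -0.  -0.3]
31 [np.float64(-0.009), 0, np.float64(-0.003), 0, np.float64(1.2), 0]
34 [np.float64(-0.009), 0, np.float64(-0.006), 0, np.float64(1.5), 0]
37 [np.float64(-0.009), 0, np.float64(-0.005), 0, np.float64(1.5), 0]
40 [np.float64(-0.01), 0, np.float64(-0.004), 0, np.float64(1.5), 0]
43 [np.float64(-0.009), 0, np.float64(-0.005), 0, np.float64(1.5), 0]
46 [np.float64(-0.01), 0, np.float64(-0.004), 0, np.float64(1.5), 0]
49 [np.float64(-0.01), 0, np.float64(-0.004), 0, np.float64(1.5), 0]
52 [np.float64(-0.009), 0, np.float64(-0.004), 0, np.float64(1.5), 0]
```

View pics/top3.png

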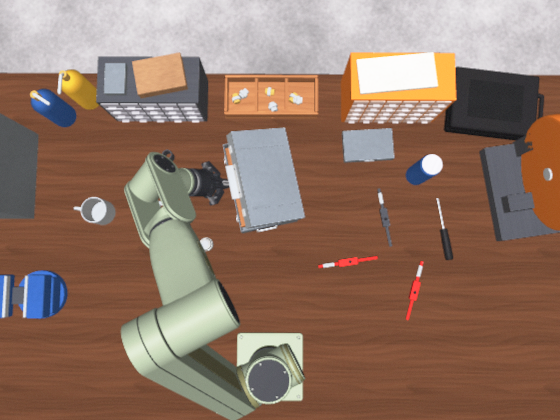

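The force has turned inward (10 N). The fingers are dragging inward along the flange edge, so I back out a little along the finger before going on.

```bash
python3 -m inch '[[[0,0,-0.002,0,0,0],[0,0,-0.001,0,0,0]]]'; python3 -c "
from h import *
lidrows([31,34,37,40,43,46,49,52],.013,.010)"
```

```text
clock: 6.9
position: [0.5516, 0.1227, 0.1637]
ee_rot: [3.14, 0.543, 1.784]
force: [0.0, 0.7, -0.6]
opening: 0.0
now [-0.0915 -0.0006  0.1637] a 58.9 y_t 1.0 force [ 0.   0.7 -0.6] rot err [-0.1  0.  -0.2]
31 [np.float64(-0.007), 0, np.float64(-0.003), 0, np.float64(1.6), 0]
34 [np.float64(-0.009), 0, np.float64(-0.006), 0, np.float64(1.5), 0]
37 [np.float64(-0.01), 0, np.float64(-0.006), 0, np.float64(1.5), 0]
40 [np.float64(-0.009), 0, np.float64(-0.005), 0, np.float64(1.5), 0]
43 [np.float64(-0.01), 0, np.float64(-0.005), 0, np.float64(1.5), 0]
46 [np.float64(-0.01), 0, np.float64(-0.004), 0, np.float64(1.5), 0]
49 [np.float64(-0.009), 0, np.float64(-0.005), 0, np.float64(1.5), 0]
52 [np.float64(-0.01), 0, np.float64(-0.004), 0, np.float64(1.5), 0]
```

```bash
python3 -m inch '[[[-0.005,0,-0.003,0,1.2,0],[-0.007,0,-0.004,0,1.3,0]]]';  python3 -m inch '[[[-0.007,0,-0.005,0,1.2,0],[-0.007,0,-0.005,0,1.2,0]]]'; python3 -c "
from h import *
o=observe();f=o['force'];print('n,z comp',f[2],np.dot(f,XC))
lidrows([38,40.5,43,45.5,48,50,52],.012,.010)
snap('side','side4.png')"
```

```text
clock: 7.1
position: [0.5527, 0.1175, 0.174]
ee_rot: [-3.14, 0.495, 1.787]
force: [-0.4, 5.1, -0.6]
opening: 0.0002
clock: 7.3
position: [0.5542, 0.1089, 0.1897]
ee_rot: [-3.14, 0.455, 1.786]
force: [0.9, 1.7, -3.0]
opening: 0.0003
n,z comp -3.027906597546905 -1.4447918203381014
now [-0.0774 -0.001   0.1897] a 63.9 y_t 1.0 force [ 0.9  1.7 -3. ] rot err [-0.2  0.  -0.2]
38 [np.float64(-0.004), 0, np.float64(-0.001), 0, np.float64(0.1), 0]
40.5 [np.float64(-0.008), 0, np.float64(-0.004), 0, np.float64(1.2), 0]
43 [np.float64(-0.008), 0, np.float64(-0.004), 0, np.float64(1.3), 0]
45.5 [np.float64(-0.008), 0, np.float64(-0.004), 0, np.float64(1.2), 0]
48 [np.float64(-0.008), 0, np.float64(-0.004), 0, np.float64(1.3), 0]
50 [np.float64(-0.007), 0, np.float64(-0.003), 0, np.float64(1.0), 0]
52 [np.float64(-0.006), 0, np.float64(-0.003), 0, np.float64(1.0), 0]
```

View pics/side4.png

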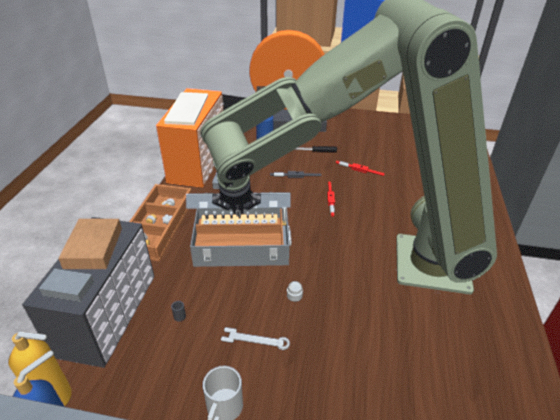

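The lid is up about 37°, the fingers are behind the flange at (237,195), and the force has settled at about 3.5 N. Going on.

```bash
python3 -m inch '[[[-0.007,0,-0.004,0,1,0],[-0.008,0,-0.004,0,1.2,0],[-0.008,0,-0.004,0,1.2,0]]]';  python3 -m inch '[[[-0.008,0,-0.004,0,1.2,0],[-0.008,0,-0.004,0,1.2,0]]]'; python3 -c "
from h import *
o=observe();f=o['force'];print('xc,z',np.dot(f,XC),f[2])
for s in (.008,.012): print(lidpose(49,s))
lidrows([51,53.5,56,58.5,61,63.5,66],.011,.010)"
```

```text
clock: 7.65
position: [0.5577, 0.0935, 0.2102]
ee_rot: [-3.14, 0.396, 1.786]
force: [0.1, 1.6, -2.3]
opening: -0.0002
clock: 7.85
position: [0.56, 0.0818, 0.2237]
ee_rot: [-3.14, 0.354, 1.786]
force: [-1.4, 0.8, -3.4]
opening: 0.0001
xc,z -1.1086808188189543 -3.4091812375296637
(array([-0.04972859,  0.22478204]), 69.5)
(array([-0.04832776,  0.22103535]), 69.5)
now [-0.0498 -0.0012  0.2237] a 69.7 y_t 1.0 force [-1.4  0.8 -3.4] rot err [-0.2  0.  -0.2]
51 [np.float64(-0.007), 0, np.float64(-0.001), 0, np.float64(0.8), 0]
53.5 [np.float64(-0.008), 0, np.float64(-0.003), 0, np.float64(1.2), 0]
56 [np.float64(-0.009), 0, np.float64(-0.003), 0, np.float64(1.3), 0]
58.5 [np.float64(-0.008), 0, np.float64(-0.003), 0, np.float64(1.2), 0]
61 [np.float64(-0.009), 0, np.float64(-0.002), 0, np.float64(1.3), 0]
63.5 [np.float64(-0.008), 0, np.float64(-0.003), 0, np.float64(1.2), 0]
66 [np.float64(-0.009), 0, np.float64(-0.002), 0, np.float64(1.3), 0]
```

```bash
python3 -m inch '[[[-0.007,0,-0.002,0,0.9,0],[-0.008,0,-0.003,0,1.2,0],[-0.009,0,-0.003,0,1.2,0]]]';  python3 -m inch '[[[-0.008,0,-0.003,0,1.2,0],[-0.009,0,-0.002,0,1.2,0],[-0.008,0,-0.003,0,1.2,0]]]'; python3 -c "
from h import *
o=observe();f=o['force'];print('xc,z',np.dot(f,XC),f[2])
for s in (.008,.012): print(lidpose(63.5,s))
lidrows([66,68.5,71,73,75,77],.011,.011)"
```

```text
clock: 8.15
position: [0.5644, 0.0627, 0.2395]
ee_rot: [-3.141, 0.296, 1.786]
force: [-0.5, 2.4, 0.9]
opening: 0.0001
clock: 8.45
position: [0.5691, 0.0408, 0.254]
ee_rot: [-3.141, 0.234, 1.786]
force: [0.3, 1.4, -1.8]
opening: 0.0
xc,z -1.2750729867485608 -1.7810268684713184
(array([-0.00773471,  0.25467907]), 76.75)
(array([-0.00681791,  0.25078555]), 76.75)
now [-0.0077 -0.0012  0.254 ] a 76.6 y_t 1.0 force [ 0.3  1.4 -1.8] rot err [-0.1  0.  -0.2]
66 [np.float64(-0.009), 0, np.float64(0.0), 0, np.float64(1.4), 0]
68.5 [np.float64(-0.008), 0, np.float64(-0.002), 0, np.float64(1.2), 0]
71 [np.float64(-0.009), 0, np.float64(-0.001), 0, np.float64(1.3), 0]
73 [np.float64(-0.007), 0, np.float64(-0.002), 0, np.float64(1.0), 0]
75 [np.float64(-0.007), 0, np.float64(-0.001), 0, np.float64(1.0), 0]
77 [np.float64(-0.007), 0, np.float64(-0.001), 0, np.float64(1.0), 0]
```

```bash
python3 -m inch '[[[-0.008,0,0,0,1.3,0],[-0.008,0,-0.001,0,1.2,0],[-0.007,0,-0.001,0,1,0]]]';  python3 -m inch '[[[-0.007,0,-0.001,0,1,0],[-0.006,0,-0.001,0,0.8,0],[-0.005,0,-0.001,0,0.8,0]]]'; python3 -c "
from h import *
o=observe();f=o['force'];print('xc,z',np.dot(f,XC),f[2])
for t in (74,75,76,77): print(lidpose(t,.0105))
lidrows([78,79,80,81,82],.011,.011)"
```

```text
clock: 8.75
position: [0.574, 0.0192, 0.2611]
ee_rot: [-3.142, 0.173, 1.785]
force: [-0.3, 1.8, 0.4]
opening: -0.0005
clock: 9.05
position: [0.5778, 0.0023, 0.2665]
ee_rot: [-3.141, 0.127, 1.785]
force: [-1.1, 1.3, -0.5]
opening: 0.0002
xc,z -1.5100355164003334 -0.5468266770273426
(array([0.02694147, 0.26668316]), 82.0)
(array([0.03031165, 0.26772214]), 82.5)
(array([0.03369879, 0.26870127]), 83.0)
(array([0.03710181, 0.26962024]), 83.5)
now [ 0.0317 -0.0011  0.2665] a 82.7 y_t 1.0 force [-1.1  1.3 -0.5] rot err [-0.   0.  -0.2]
78 [np.float64(-0.009), 0, np.float64(-0.002), 0, np.float64(1.3), 0]
79 [np.float64(-0.004), 0, np.float64(-0.001), 0, np.float64(0.5), 0]
80 [np.float64(-0.003), 0, np.float64(-0.0), 0, np.float64(0.5), 0]
81 [np.float64(-0.004), 0, np.float64(-0.001), 0, np.float64(0.5), 0]
82 [np.float64(-0.003), 0, np.float64(0.0), 0, np.float64(0.5), 0]
```

```bash
cat > ok.py <<'E'
import sys
from h import *
o=observe();f=np.array(o['force']);c=toch(o['position'])
print('F xc %.1f z %.1f |F| %.1f'%(f@XC,f[2],np.linalg.norm(f)),np.round(c*1000,1)); sys.exit(0 if -(f@XC)<float(sys.argv[1]) else 1)
E
python3 -m inch '[[[-0.003,0,-0.0005,0,0.5,0],[-0.003,0,-0.0005,0,0.5,0],[-0.003,0,-0.0005,0,0.5,0]]]' >/dev/null; python3 ok.py 3.5 && python3 -m inch '[[[-0.003,0,-0.0005,0,0.5,0],[-0.003,0,-0.0005,0,0.5,0]]]'>/dev/null; python3 ok.py 3.5 && python3 -m inch '[[[-0.002,0,-0.0003,0,0.5,0],[-0.002,0,-0.0003,0,0.5,0]]]'>/dev/null; python3 ok.py 3.5;python3 -c "
from h import *
lidrows([81,83,85,87],.011,.011)
snap('side','side5.png')"
```

```text
F xc 0.0 z -0.0 |F| 0.2 [ 40.   -1.1 268.8]
F xc -0.1 z -0.7 |F| 1.0 [ 45.9  -1.1 270.2]
F xc -0.7 z -0.6 |F| 1.1 [ 49.8  -1.1 271.2]
now [ 0.0498 -0.0011  0.2712] a 86.2 y_t 1.0 force [ 0.4  0.8 -0.6] rot err [-0.   0.  -0.2]
81 [np.float64(-0.001), 0, np.float64(-0.001), 0, np.float64(-0.7), 0]
83 [np.float64(-0.007), 0, np.float64(-0.001), 0, np.float64(1.0), 0]
85 [np.float64(-0.007), 0, np.float64(-0.0), 0, np.float64(1.0), 0]
87 [np.float64(-0.007), 0, np.float64(-0.0), 0, np.float64(1.0), 0]
```

View pics/side5.png

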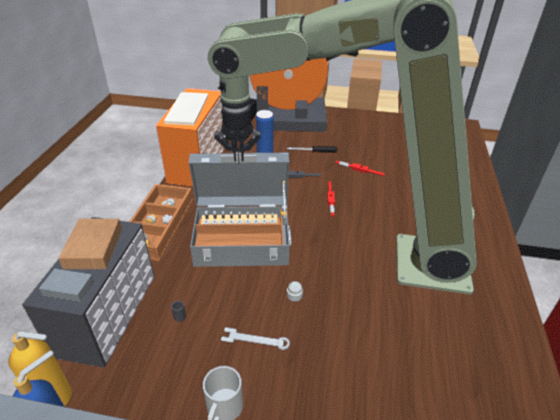

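The lid is near vertical at about 81°, with the fingers at (238,155) on the inner side of the flange. Now I feel for the stay in 2 mm rows, checking the force between moves.

```bash
L=2.2; python3 -m inch '[[[-0.002,0,-0.0003,0,0.5,0],[-0.002,0,-0.0003,0,0.5,0]]]'>/dev/null; python3 ok.py $L && python3 -m inch '[[[-0.002,0,-0.0003,0,0.5,0],[-0.002,0,-0.0003,0,0.5,0]]]'>/dev/null; python3 ok.py $L && python3 -m inch '[[[-0.002,0,-0.0002,0,0.5,0],[-0.002,0,-0.0002,0,0.5,0]]]'>/dev/null;  python3 ok.py $L && python3 -m inch '[[[-0.002,0,-0.0002,0,0.5,0],[-0.002,0,-0.0002,0,0.5,0]]]'>/dev/null;  python3 ok.py $L && python3 -m inch '[[[-0.002,0,-0.0002,0,0.5,0],[-0.002,0,-0.0002,0,0.5,0]]]'>/dev/null;  python3 ok.py $L && python3 -m inch '[[[-0.002,0,-0.0002,0,0.5,0],[-0.002,0,-0.0002,0,0.5,0]]]'; python3 ok.py $L;python3 -c "
from h import *
lidrows([86,88,90,92],.011,.011)"
```

```text
F xc -1.1 z -1.3 |F| 1.9 [ 53.7  -1.1 272.2]
F xc -1.0 z -1.4 |F| 1.7 [ 57.8  -1.1 273. ]
F xc -1.1 z 0.5 |F| 1.2 [ 61.8  -1.1 273.7]
F xc -0.9 z -0.3 |F| 1.0 [ 65.8  -1.1 274.1]
F xc -1.0 z 0.4 |F| 1.1 [ 69.8  -1.  274.5]
clock: 11.0
position: [0.5869, -0.0388, 0.2747]
ee_rot: [3.142, -0.038, 1.785]
force: [-0.5, 0.9, 0.7]
opening: -0.0003
F xc -0.9 z 0.7 |F| 1.2 [ 73.8  -1.1 274.7]
now [ 0.0738 -0.0011  0.2747] a 92.2 y_t 1.0 force [-0.5  0.9  0.7] rot err [ 0.  -0.  -0.2]
86 [np.float64(0.006), 0, np.float64(0.0), 0, np.float64(-4.2), 0]
88 [np.float64(-0.007), 0, np.float64(-0.0), 0, np.float64(1.0), 0]
90 [np.float64(-0.007), 0, np.float64(-0.0), 0, np.float64(1.0), 0]
92 [np.float64(-0.007), 0, np.float64(-0.0), 0, np.float64(1.0), 0]
```

```bash
L=2.2; python3 -m inch '[[[-0.002,0,0,0,0.4,0],[-0.002,0,0,0,0.4,0]]]'>/dev/null; python3 ok.py $L && python3 -m inch '[[[-0.002,0,0,0,0.4,0],[-0.002,0,0,0,0.4,0]]]'>/dev/null; python3 ok.py $L && python3 -m inch '[[[-0.002,0,0,0,0.4,0],[-0.002,0,0,0,0.4,0]]]'>/dev/null;  python3 ok.py $L && python3 -m inch '[[[-0.002,0,0,0,0.4,0],[-0.002,0,0,0,0.4,0]]]'>/dev/null;  python3 ok.py $L && python3 -m inch '[[[-0.002,0,0,0,0.4,0],[-0.002,0,0,0,0.4,0]]]'>/dev/null;  python3 ok.py $L && python3 -m inch '[[[-0.002,0,0,0,0.4,0],[-0.002,0,0,0,0.4,0]]]'; python3 ok.py $L;python3 -c "
from h import *
lidrows([90,92],.011,.011,a=96)
snap('side','side6.png')"
```

```text
F xc -0.2 z 0.5 |F| 0.6 [ 77.8  -1.1 274.4]
F xc -1.0 z 0.3 |F| 1.4 [ 81.8  -1.2 274.2]
F xc -0.8 z 0.3 |F| 0.8 [ 85.8  -1.2 274. ]
F xc -3.2 z 1.4 |F| 3.6 [ 89.4  -1.2 273.7]
F xc -3.2 z 1.4 |F| 3.6 [ 89.4  -1.2 273.7]
F xc -3.2 z 1.4 |F| 3.6 [ 89.4  -1.2 273.7]
now [ 0.0894 -0.0012  0.2737] a 95.4 y_t 1.0 force [-1.4  3.   1.4] rot err [ 0.  -0.  -0.2]
90 [np.float64(0.008), 0, np.float64(-0.002), 0, np.float64(0.6), 0]
92 [np.float64(-0.007), 0, np.float64(-0.001), 0, np.float64(-0.0), 0]
```

View pics/side6.png

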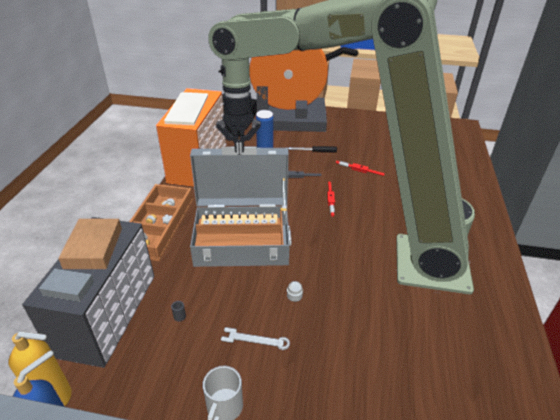

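Resistance is rising at θ ≈ 92° (1.6 rad), which should be the stay. I press in 1 mm steps.

```bash
python3 -m inch '[[[-0.001,0,0,0,0,0],[0,0,0,0,0,0]]]'>/dev/null; python3 ok.py 6 && python3 -m inch '[[[-0.001,0,0,0,0,0],[0,0,0,0,0,0]]]'>/dev/null; python3 ok.py 6 && python3 -m inch '[[[-0.001,0,0,0,0,0],[0,0,0,0,0,0]]]'>/dev/null;python3 ok.py 6
```

```text
F xc -4.0 z 1.4 |F| 4.4 [ 90.   -1.2 273.7]
F xc -4.5 z 2.7 |F| 5.3 [ 90.8  -1.2 273.7]
F xc -5.1 z 2.6 |F| 5.7 [ 91.4  -1.2 273.6]
```

```bash
python3 -m inch '[[[-0.002,0,0,0,0,0],[0,0,0,0,0,0]]]'>/dev/null; python3 ok.py 7.5 && python3 -m inch '[[[-0.001,0,0,0,0,0],[0,0,0,0,0,0]]]'>/dev/null; python3 ok.py 7.5 && python3 -m inch '[[[-0.001,0,0,0,0,0],[0,0,0,0,0,0]]]'>/dev/null;python3 ok.py 7.5
```

```text
F xc -7.0 z 3.3 |F| 7.7 [ 92.8  -1.2 273.6]
F xc -8.7 z 3.6 |F| 9.5 [ 93.1  -1.2 273.6]
F xc -8.7 z 3.6 |F| 9.5 [ 93.1  -1.2 273.6]
```

```bash
python3 -m inch '[[[0,0,0,0,0,0],[0,0,0,0,0,0],[0,0,0,0,0,0],[0,0,0,0,0,0]]]'; python3 ok.py 9; 
python3 -m inch '[[[0.002,0,0,0,0,0],[0.003,0,0,0,0,0],[0.005,0,0,0,0,0],[0.008,0,0,0,0,0],[0.015,0,0,0,0,0]]]'; python3 ok.py 9
python3 -c "
from h import *
snap('side','side7.png');snap('top','top7.png')"
```

```text
clock: 13.25
position: [0.5909, -0.0577, 0.2736]
ee_rot: [-3.142, -0.098, 1.786]
force: [-1.8, 8.5, 4.3]
opening: 0.0002
F xc -8.7 z 4.3 |F| 9.7 [ 93.1  -1.2 273.6]
clock: 13.75
position: [0.5845, -0.0283, 0.2758]
ee_rot: [-3.141, -0.092, 1.784]
force: [-0.8, 0.3, -0.8]
opening: -0.0
F xc -0.4 z -0.8 |F| 1.1 [ 63.   -1.1 275.8]
```

View pics/side7.png

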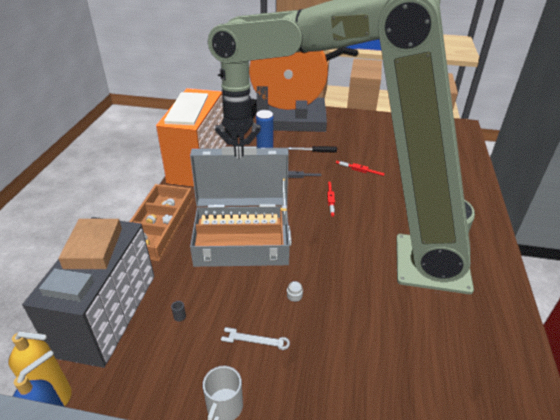

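View pics/top7.png

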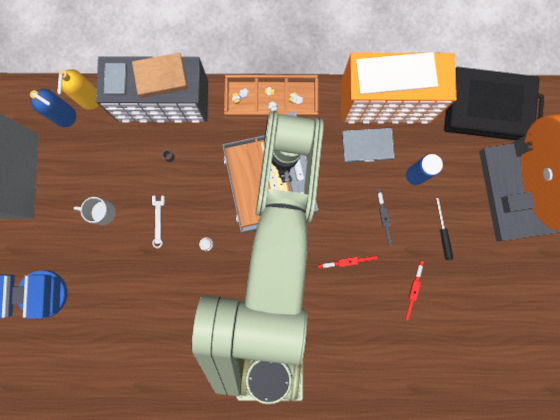

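The stay was held at about 9.7 N for more than 0.4 s. The lid stands alone with the fingers clear of it (side view, lid edge at (240,150)). Now up and over the lid to the wrench.

```bash
python3 -m inch '[[[0,0,-0.03,0,0,0],[0,0,-0.045,0,0,0],[0,0,-0.03,0,0,0]]]'
python3 - <<'E'
from h import *
for n in('top','side'):
    s=dict(np.load(f'pics/{n}0.png.npz'))
    print(n,[np.round(w(s,*p,.018),3) for p in ([(384.8,217)] if n=='top' else [(295.3,172.5)])], [np.round(w(s,*p,.0),3) for p in ([(384.8,217)] if n=='top' else [(295.3,177.5)])])
plan([.47,-.364,.30],down(np.radians(10.5)),12)
E
```

```text
clock: 14.15
position: [0.5869, -0.0377, 0.3835]
ee_rot: [3.139, -0.092, 1.786]
force: [-0.6, -1.4, -0.9]
opening: -0.0
top [array([ 0.468, -0.366,  0.018])] [array([ 0.469, -0.369,  0.   ])]
side [array([ 0.469, -0.366,  0.018])] [array([ 0.467, -0.36 ,  0.   ])]
[-0.025, -0.015, 0.005, -0.3, -0.4, 7.6] [ 0.578 -0.065  0.376]
[-0.027, -0.012, 0.004, -0.4, -0.3, 7.7] [ 0.568 -0.092  0.37 ]
[-0.028, -0.008, 0.005, -0.3, -0.3, 7.6] [ 0.558 -0.119  0.363]
[-0.029, -0.005, 0.005, -0.4, -0.4, 7.7] [ 0.548 -0.146  0.356]
[-0.029, -0.001, 0.005, -0.3, -0.4, 7.6] [ 0.538 -0.173  0.349]
[-0.029, 0.004, 0.006, -0.3, -0.3, 7.7] [ 0.529 -0.201  0.341]
[-0.029, 0.007, 0.005, -0.4, -0.3, 7.6] [ 0.519 -0.228  0.335]
[-0.027, 0.01, 0.006, -0.3, -0.4, 7.7] [ 0.508 -0.255  0.328]
[-0.025, 0.015, 0.006, -0.4, -0.3, 7.6] [ 0.5   -0.283  0.321]
[-0.023, 0.017, 0.006, -0.3, -0.4, 7.6] [ 0.49  -0.309  0.314]
[-0.021, 0.02, 0.007, -0.4, -0.4, 7.7] [ 0.48  -0.336  0.306]
[-0.018, 0.023, 0.006, -0.3, -0.3, 7.6] [ 0.47  -0.364  0.3  ]
```

```bash
python3 -m inch '[[[-0.025,-0.015,0,-0.3,-0.4,7.6],[-0.027,-0.012,0,-0.3,-0.4,7.6],[-0.028,-0.008,0,-0.3,-0.3,7.6],[-0.029,-0.005,0,-0.4,-0.4,7.6],[-0.029,-0.001,0,-0.3,-0.4,7.6],[-0.029,0.004,0.005,-0.3,-0.3,7.6],[-0.029,0.007,0.01,-0.4,-0.3,7.6],[-0.027,0.01,0.01,-0.3,-0.4,7.6]]]'; python3 -m inch '[[[-0.025,0.015,0.015,-0.4,-0.3,7.6],[-0.023,0.017,0.015,-0.3,-0.4,7.6],[-0.021,0.02,0.015,-0.4,-0.4,7.6],[-0.018,0.023,0.01,-0.3,-0.3,7.6]]]' 0.07
python3 - <<'E'
from h import *
s=snap('top','top8.png'); snap('side','side8.png')
plan([.4685,-.366,.05],down(np.radians(10.5)),6)
E
```

```text
clock: 14.95
position: [0.5082, -0.2579, 0.3411]
ee_rot: [-3.124, -0.025, 0.717]
force: [-0.9, -0.6, 0.4]
opening: -0.0001
clock: 15.35
position: [0.4699, -0.3658, 0.2829]
ee_rot: [-3.141, 0.006, 0.187]
force: [0.0, -0.2, 0.4]
opening: 0.0582
[0.0, -0.0, 0.039, -0.0, 0.1, 0.0] [ 0.469 -0.367  0.243]
[0.0, -0.0, 0.038, -0.0, 0.0, 0.1] [ 0.468 -0.367  0.205]
[0.001, -0.001, 0.039, -0.0, 0.1, 0.0] [ 0.469 -0.366  0.166]
[-0.0, 0.0, 0.039, -0.0, 0.1, 0.1] [ 0.469 -0.366  0.127]
[-0.0, 0.0, 0.038, -0.1, 0.1, 0.0] [ 0.469 -0.366  0.089]
[-0.0, -0.0, 0.039, 0.0, 0.0, 0.1] [ 0.469 -0.366  0.05 ]
```

View pics/top8.png

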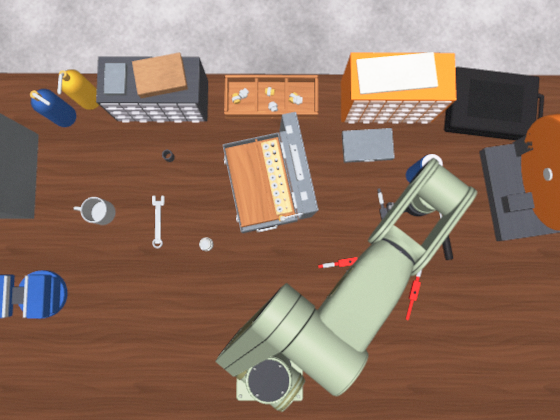

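View pics/side8.png

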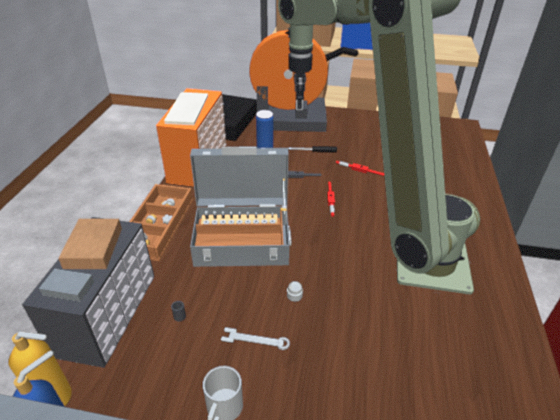

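The lid stands open (top view, lid strip near (300,165); empty wooden compartment at (255,185)). The gripper is above the wrench. Descending, and measuring the pocket.

```bash
python3 -m inch '[[[0,0,0.039,0,0.1,0],[0,0,0.039,0,0.1,0],[0,0,0.039,0,0,0],[0,0,0.039,0,0.1,0],[0,0,0.038,0,0,0],[0,0,0.025,0,0,0]]]'
python3 - <<'E'
from h import *
o=observe();print(np.round(o['position'],4),np.round(o['force'],1))
plan([.4685,-.366,.004],down(np.radians(10.5)),4)
s=snap('side','side9.png')
for n,f in(('top','top8.png'),('side','side8.png')):
    s=dict(np.load(f'pics/{f}.npz')); C=cloud(s); D=(C-CH); X=D@XC; Y=D@YC
    Z=C[...,2]
    print(n)
    for x in np.arange(-.1,.06,.008):
        m=(abs(X-x)<.004)&(abs(Y)<.08)&(s['range_z']>0)&(Z<.15); print(round(x,3),m.sum(),np.round(np.percentile(Z[m],[10,50,90]),3) if m.sum() else '',end=' | ')
    print()
E
```

```text
clock: 16.05
position: [0.47, -0.3637, 0.0628]
ee_rot: [-3.14, 0.001, 0.194]
force: [0.5, 1.1, 0.1]
opening: 0.0701
[ 0.47   -0.3637  0.0628] [0.5 1.1 0.1]
[-0.0, 0.001, 0.015, -0.0, 0.0, 0.2] [ 0.47  -0.365  0.048]
[-0.001, 0.0, 0.014, -0.1, 0.0, 0.1] [ 0.469 -0.365  0.034]
[-0.0, 0.001, 0.015, 0.0, 0.0, 0.2] [ 0.469 -0.366  0.019]
[-0.001, 0.0, 0.015, -0.0, 0.0, 0.1] [ 0.468 -0.366  0.004]
top
-0.1 119 [-0.006 -0.     0.004] | -0.092 64 [0.001 0.075 0.083] | -0.084 155 [0.03  0.036 0.071] | -0.076 121 [0.028 0.034 0.038] | -0.068 128 [0.028 0.033 0.038] | -0.06 119 [0.028 0.033 0.038] | -0.052 125 [0.029 0.034 0.039] | -0.044 124 [0.028 0.033 0.038] | -0.036 125 [0.028 0.033 0.038] | -0.028 121 [0.028 0.033 0.039] | -0.02 125 [0.029 0.034 0.039] | -0.012 124 [0.029 0.034 0.038] | -0.004 124 [0.029 0.033 0.038] | 0.004 124 [0.028 0.034 0.039] | 0.012 130 [0.031 0.043 0.073] | 0.02 120 [0.03  0.035 0.072] | 0.028 130 [0.03  0.042 0.058] | 0.036 126 [0.052 0.057 0.062] | 0.044 129 [0.052 0.057 0.063] | 0.052 127 [0.051 0.056 0.06 ] | 
side
-0.1 103 [-0.001  0.001  0.004] | -0.092 1063 [0.004 0.04  0.074] | -0.084 128 [0.008 0.045 0.076] | -0.076 0  | -0.068 0  | -0.06 0  | -0.052 0  | -0.044 7 [0.036 0.038 0.038] | -0.036 89 [0.033 0.035 0.038] | -0.028 91 [0.032 0.035 0.038] | -0.02 104 [0.033 0.035 0.037] | -0.012 93 [0.033 0.035 0.038] | -0.004 89 [0.033 0.035 0.038] | 0.004 104 [0.033 0.035 0.039] | 0.012 520 [0.036 0.053 0.07 ] | 0.02 50 [0.039 0.067 0.071] | 0.028 8 [0.061 0.061 0.063] | 0.036 78 [0.057 0.059 0.062] | 0.044 94 [0.056 0.059 0.061] | 0.052 54 [0.056 0.058 0.06 ] |
```

View pics/side9.png

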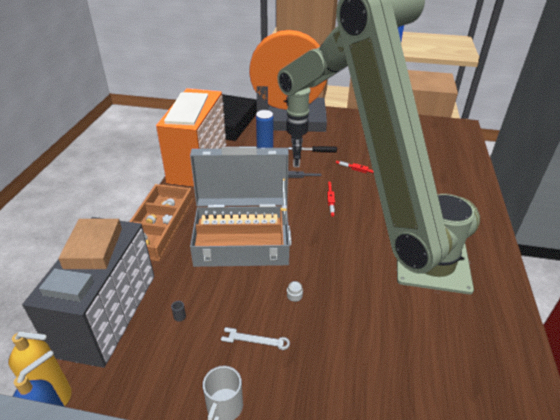

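Pocket floor measured at 0.034 in both views, chest x −0.087…+0.013, so its centre is near −0.037. The gripper is over the wrench's block at (297,172). Lowering and gripping.

```bash
python3 -m inch '[[[0,0.001,0.015,0,0,0.2],[-0.001,0,0.014,0,0,0.1],[0,0.001,0.015,0,0,0.2],[-0.001,0,0.015,0,0,0.1],[0,0,0,0,0,0]]]';  python3 ok.py 99;  python3 -m inch '[[[0,0,0,0,0,0],[0,0,0,0,0,0],[0,0,0,0,0,0],[0,0,0,0,0,0],[0,0,0,0,0,0]]]' 0.01; python3 ok.py 99
```

```text
clock: 16.6
position: [0.4687, -0.3665, 0.0054]
ee_rot: [-3.14, 0.001, 0.183]
force: [-0.5, -0.7, -0.3]
opening: 0.0704
F xc 0.6 z -0.3 |F| 0.9 [ 368.1 -187.4    5.4]
clock: 17.1
position: [0.4695, -0.3676, 0.0074]
ee_rot: [3.14, -0.002, 0.182]
force: [-0.1, 0.8, 6.4]
opening: 0.0202
F xc -0.8 z 6.4 |F| 6.4 [ 369.4 -186.8    7.4]
```

```bash
python3 -m inch '[[[0,0,-0.002,0,0,0],[0,0,0,0,0,0]]]';  python3 ok.py 99; python3 -m inch '[[[0,0,-0.005,0,0,0],[0,0,-0.015,0,0,0],[0,0,-0.02,0,0,0],[0,0,0,0,0,0]]]';  python3 ok.py 99
python3 - <<'E'
from h import *
s=snap('side','side10.png'); cv2.imwrite('pics/side10c.png',cv2.resize(cv2.cvtColor(s['pixels'],cv2.COLOR_RGB2BGR)[110:220,230:370],None,fx=5,fy=5,interpolation=cv2.INTER_CUBIC))
E
```

```text
clock: 17.3
position: [0.4688, -0.3672, 0.008]
ee_rot: [-3.141, -0.001, 0.182]
force: [0.3, -0.1, -2.9]
opening: 0.02
F xc 0.2 z -2.9 |F| 2.9 [ 368.9 -187.5    8. ]
clock: 17.7
position: [0.4704, -0.3686, 0.0504]
ee_rot: [3.137, -0.004, 0.182]
force: [1.4, -0.1, -2.2]
opening: 0.02
F xc 0.5 z -2.2 |F| 2.6 [ 370.6 -186.2   50.4]
```

View pics/side10c.png

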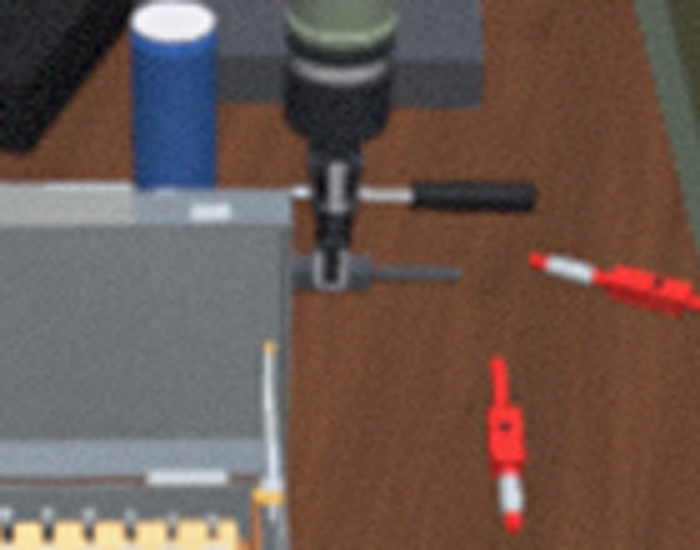

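Only the dark wrench is held, level, at (330,270) in the crop. Its weight of about 2.5 N shows in the force reading. Up and over the lid.

```bash
python3 -m inch '[[[0,0,-0.02,0,0,0],[0,0,-0.04,0,0,0],[0,0,-0.045,0,0,0],[0,0,-0.045,0,0,0],[0,0,-0.045,0,0,0],[0,0,-0.045,0,0,0],[0,0,-0.045,0,0,0],[0,0,-0.03,0,0,0]]]';  python3 ok.py 99
python3 - <<'E'
from h import *
plan(cw(-.04,0,.37),down(np.radians(12.5)),14)
E
```

```text
clock: 18.55
position: [0.4688, -0.3676, 0.3653]
ee_rot: [3.14, -0.002, 0.182]
force: [-0.4, -0.9, -3.4]
opening: 0.0206
F xc 0.8 z -3.4 |F| 3.5 [ 369.2 -187.5  365.3]
[0.012, -0.03, -0.0, 0.0, -0.0, -0.1] [ 0.475 -0.336  0.365]
[0.013, -0.029, -0.001, 0.0, -0.0, -0.2] [ 0.483 -0.305  0.366]
[0.012, -0.03, -0.0, 0.0, -0.0, -0.1] [ 0.489 -0.273  0.366]
[0.013, -0.03, -0.0, 0.0, -0.0, -0.2] [ 0.496 -0.241  0.366]
[0.012, -0.029, -0.001, 0.0, -0.0, -0.1] [ 0.502 -0.211  0.367]
[0.013, -0.03, -0.0, 0.0, -0.1, -0.2] [ 0.509 -0.179  0.367]
[0.013, -0.029, -0.001, 0.1, 0.0, -0.1] [ 0.516 -0.148  0.368]
[0.013, -0.03, 0.0, -0.0, 0.0, -0.2] [ 0.523 -0.116  0.368]
[0.013, -0.029, -0.0, -0.0, 0.0, -0.1] [ 0.53  -0.085  0.368]
[0.013, -0.03, -0.001, -0.0, 0.0, -0.2] [ 0.537 -0.053  0.369]
[0.013, -0.029, 0.0, -0.0, -0.0, -0.1] [ 0.543 -0.022  0.369]
[0.013, -0.029, -0.0, -0.0, -0.0, -0.2] [0.55  0.009 0.369]
[0.013, -0.03, -0.001, -0.0, -0.0, -0.1] [0.556 0.042 0.37 ]
[0.013, -0.029, 0.0, 0.0, -0.0, -0.2] [0.563 0.073 0.37 ]
```

```bash
python3 -m inch '[[[0.012,-0.03,-0.001,0,0,-0.1],[0.013,-0.03,-0.001,0,0,-0.2],[0.013,-0.03,0,0,0,-0.1],[0.013,-0.03,0,0,0,-0.2],[0.013,-0.029,0,0,0,-0.1],[0.013,-0.029,0,0,0,-0.2],[0.013,-0.029,0,0,0,-0.1]]]';python3 -m inch '[[[0.013,-0.03,0,0,0,-0.2],[0.013,-0.029,0,0,0,-0.1],[0.013,-0.03,0,0,0,-0.2],[0.013,-0.029,0,0,0,-0.1],[0.013,-0.029,0,0,0,-0.2],[0.013,-0.03,0,0,0,-0.1],[0.013,-0.027,0,0,0,-0.2],[0,0,0,0,0,0]]]'; python3 ok.py 99
python3 - <<'E'
from h import *
plan(cw(-.04,0,.10),down(np.radians(12.5)),7)
s=snap('side','side11.png')
E
```

```text
clock: 19.25
position: [0.5179, -0.1458, 0.3635]
ee_rot: [-3.14, 0.001, 0.199]
force: [-0.1, -0.3, -2.9]
opening: 0.02
clock: 20.05
position: [0.5654, 0.0746, 0.363]
ee_rot: [-3.139, 0.002, 0.223]
force: [-0.1, -0.1, -2.6]
opening: 0.0204
F xc 0.1 z -2.6 |F| 2.6 [-41.5   2.4 363. ]
[-0.0, 0.0, 0.038, -0.0, 0.0, 0.0] [0.565 0.075 0.325]
[-0.001, 0.001, 0.037, -0.0, 0.0, 0.1] [0.564 0.074 0.288]
[0.0, -0.0, 0.038, -0.1, 0.0, 0.0] [0.564 0.074 0.25 ]
[-0.0, 0.0, 0.037, 0.0, 0.1, 0.1] [0.564 0.074 0.213]
[-0.0, 0.0, 0.038, 0.0, -0.0, -0.0] [0.564 0.074 0.175]
[-0.001, 0.001, 0.037, -0.0, -0.0, 0.0] [0.564 0.072 0.138]
[-0.0, -0.0, 0.038, -0.0, 0.0, 0.1] [0.564 0.072 0.1  ]
```

View pics/side11.png

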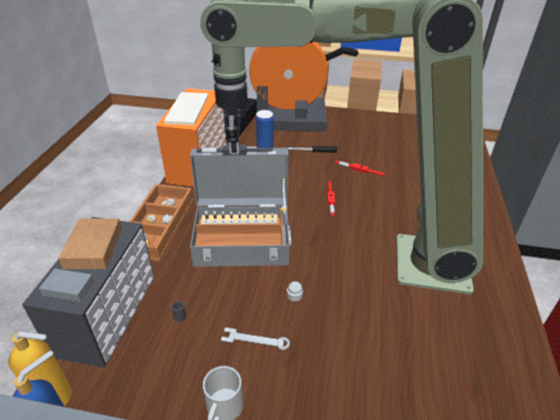

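The wrench hangs level at (232,150), over the compartment. Descending.

```bash
python3 -m inch '[[[0,0,0.03,0,0,0],[0,0,0.04,0,0,0],[0,0,0.04,0,0,0],[0,0.001,0.04,0,0,0.1],[0,0,0.04,0,0,0],[-0.001,0.001,0.035,0,0,0],[0,0,0.02,0,0,0],[0,0,0.01,0,0,0]]]';python3 ok.py 99
python3 - <<'E'
from h import *
o=observe()
plan(cw(-.04,0,.055),down(np.radians(12.5)),4)
s=snap('side','side12.png'); cv2.imwrite('pics/side12c.png',cv2.resize(cv2.cvtColor(s['pixels'],cv2.COLOR_RGB2BGR)[130:280,170:310],None,fx=4,fy=4,interpolation=cv2.INTER_CUBIC))
E
```

```text
clock: 20.9
position: [0.5628, 0.0678, 0.1073]
ee_rot: [-3.141, 0.005, 0.216]
force: [0.4, 0.5, -2.3]
opening: 0.02
F xc -0.3 z -2.3 |F| 2.4 [-35.5  -1.5 107.3]
[0.0, -0.001, 0.013, -0.0, 0.1, -0.0] [0.563 0.069 0.094]
[0.001, -0.001, 0.013, -0.0, 0.0, -0.1] [0.563 0.07  0.081]
[0.0, -0.001, 0.013, -0.0, 0.1, -0.0] [0.563 0.071 0.068]
[0.001, -0.002, 0.013, -0.0, 0.1, -0.0] [0.564 0.073 0.055]
```

View pics/side12c.png

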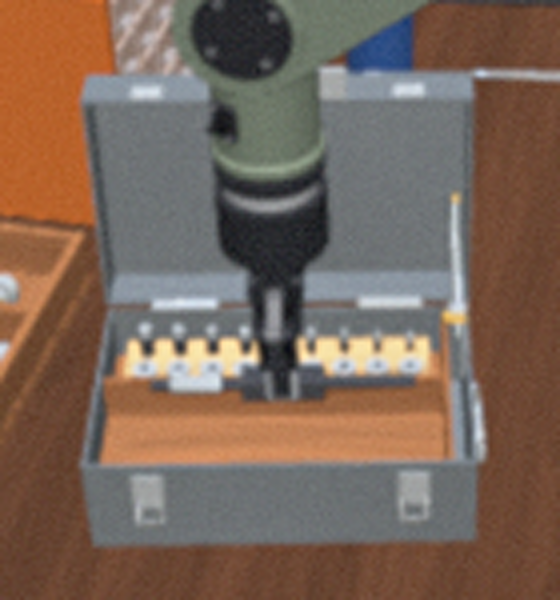

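The wrench is centred over the compartment and parallel to it. I lower gently to contact.

```bash
python3 -m inch '[[[0,-0.001,0.013,0,0,0],[0,-0.001,0.013,0,0.1,0],[0,-0.001,0.013,0,0,0],[0,-0.001,0.01,0,0.1,0],[0,0,0.003,0,0,0],[0,0,0,0,0,0]]]';python3 ok.py 99; python3 -m inch '[[[0,0,0.003,0,0,0],[0,0,0.003,0,0,0],[0,0,0,0,0,0]]]';python3 ok.py 99
```

```text
clock: 21.55
position: [0.564, 0.0731, 0.0579]
ee_rot: [3.142, -0.004, 0.217]
force: [-0.3, 0.5, -2.2]
opening: 0.02
F xc -0.6 z -2.2 |F| 2.3 [-40.4   0.7  57.9]
clock: 21.85
position: [0.5639, 0.073, 0.0521]
ee_rot: [3.142, -0.004, 0.217]
force: [-1.1, -1.2, -2.2]
opening: 0.0201
F xc 1.0 z -2.2 |F| 2.8 [-40.3   0.7  52.1]
```

```bash
python3 -m inch '[[[0,0,0.002,0,0,0],[0,0,0.002,0,0,0],[0,0,0.002,0,0,0],[0,0,0,0,0,0]]]';python3 ok.py 99; python3 -m inch '[[[0,0,0.001,0,0,0],[0,0,0.001,0,0,0],[0,0,0,0,0,0]]]';python3 ok.py 99;  python3 -m inch '[[[0,0,0.001,0,0,0],[0,0,0,0,0,0]]]';python3 ok.py 99
```

```text
clock: 22.25
position: [0.5638, 0.073, 0.0459]
ee_rot: [-3.142, -0.004, 0.217]
force: [0.4, -0.2, -2.3]
opening: 0.0198
F xc 0.2 z -2.3 |F| 2.3 [-40.3   0.6  45.9]
clock: 22.55
position: [0.564, 0.073, 0.0441]
ee_rot: [-3.142, -0.004, 0.217]
force: [-0.1, 0.1, -2.6]
opening: 0.0201
F xc -0.2 z -2.6 |F| 2.6 [-40.3   0.7  44.1]
clock: 22.75
position: [0.564, 0.073, 0.0431]
ee_rot: [-3.142, -0.004, 0.217]
force: [-0.1, -0.7, -2.7]
opening: 0.0203
F xc 0.7 z -2.7 |F| 2.8 [-40.3   0.8  43.1]
```

```bash
python3 -m inch '[[[0,0,0.001,0,0,0],[0,0,0,0,0,0]]]';python3 ok.py 99;  python3 -m inch '[[[0,0,0.001,0,0,0],[0,0,0,0,0,0]]]';python3 ok.py 99; python3 -m inch '[[[0,0,0.001,0,0,0],[0,0,0,0,0,0]]]';python3 ok.py 99
```

```text
clock: 22.95
position: [0.564, 0.073, 0.0421]
ee_rot: [3.142, -0.004, 0.217]
force: [-1.0, 0.5, -3.2]
opening: 0.0202
F xc -0.7 z -3.2 |F| 3.4 [-40.3   0.7  42.1]
clock: 23.15
position: [0.5642, 0.0731, 0.0414]
ee_rot: [3.142, -0.005, 0.217]
force: [-1.0, 0.9, -1.1]
opening: 0.0202
F xc -1.1 z -1.1 |F| 1.8 [-40.3   1.   41.4]
clock: 23.35
position: [0.5642, 0.0731, 0.0414]
ee_rot: [3.141, -0.005, 0.217]
force: [-1.9, -0.5, 6.6]
opening: 0.02
F xc 0.1 z 6.6 |F| 6.9 [-40.3   1.   41.4]
```

Floor contact at TCP z 0.0414, as expected. Relax 1 mm, open part-way, and back out.

```bash
python3 -m inch '[[[0,0,-0.001,0,0,0],[0,0,0,0,0,0]]]';python3 -m inch '[[[0,0,0,0,0,0],[0,0,0,0,0,0]]]' 0.026; python3 -m inch '[[[0,0,0,0,0,0],[0,0,0,0,0,0],[0,0,0,0,0,0]]]' 0.045;python3 ok.py 99; python3 -m inch '[[[0,0,-0.004,0,0,0],[0,0,-0.01,0,0,0],[0,0,-0.02,0,0,0],[0,0,-0.03,0,0,0],[0,0,-0.04,0,0,0],[0,0,-0.045,0,0,0],[0,0,-0.045,0,0,0],[0,0,-0.045,0,0,0]]]'; python3 ok.py 99
python3 - <<'E'
from h import *
s=snap('side','side13.png'); cv2.imwrite('pics/side13c.png',cv2.resize(cv2.cvtColor(s['pixels'],cv2.COLOR_RGB2BGR)[130:280,170:310],None,fx=4,fy=4,interpolation=cv2.INTER_CUBIC))
E
```

```text
clock: 23.55
position: [0.5643, 0.0731, 0.0414]
ee_rot: [3.142, -0.005, 0.217]
force: [0.2, 1.0, -0.4]
opening: 0.0203
clock: 23.75
position: [0.5644, 0.0731, 0.0413]
ee_rot: [3.141, -0.005, 0.217]
force: [-0.2, 0.7, 0.1]
opening: 0.0262
clock: 24.05
position: [0.5641, 0.0731, 0.0412]
ee_rot: [3.142, -0.005, 0.217]
force: [0.3, 0.0, -0.0]
opening: 0.0449
F xc 0.1 z -0.0 |F| 0.3 [-40.3   0.9  41.2]
clock: 24.85
position: [0.5626, 0.0728, 0.2832]
ee_rot: [3.141, -0.006, 0.217]
force: [0.6, 0.8, -0.2]
opening: 0.0455
F xc -0.7 z -0.2 |F| 1.0 [-40.4  -0.7 283.2]
```

View pics/side13c.png

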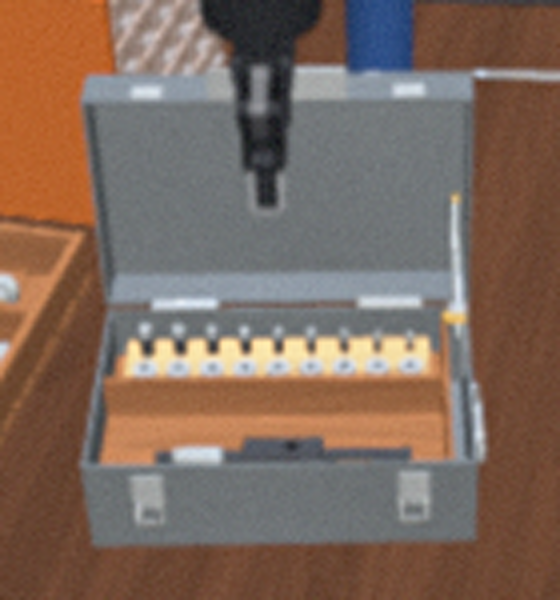

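The wrench lies flat and lengthwise in the front compartment at about (290,450) in the crop, and the lid is standing. I move clear for a last top look.

```bash
python3 -m inch '[[[0,0,-0.03,0,0,0],[0,-0.02,-0.03,0,0,0],[0,-0.045,0,0,0,0],[0,-0.045,0,0,0,0],[0,-0.045,0,0,0,0],[0,-0.045,0,0,0,0],[-0.02,-0.04,0,0,0,0],[0,0,0,0,0,0]]]'
python3 - <<'E'
from h import *
s=snap('top','top14.png'); C=cloud(s); D=C-CH; X=D@XC; Y=D@YC; Z=C[...,2]
pix=s['pixels'].astype(int); m=(X>-.083)&(X<.01)&(abs(Y)<.125)&(s['range_z']>0)&(pix.max(-1)-pix.min(-1)<35)&(pix.max(-1)<140)
P=np.stack([X[m],Y[m],Z[m]],1);
if len(P): print(len(P),P.mean(0),np.percentile(P,[2,98],axis=0))
a=cv2.cvtColor(s['pixels'],cv2.COLOR_RGB2BGR); cv2.imwrite('pics/top14c.png',cv2.resize(a[100:320,140:470],None,fx=2.4,fy=2.4,interpolation=cv2.INTER_CUBIC))
s2=snap('side','side14.png')
C=cloud(s2);D=C-CH; X=D@XC; Y=D@YC; Z=C[...,2]; m=(abs(Y)<.1)&(Z>.15)&(Z<.30)&(X>.03)&(X<.15)&(s2['range_z']>0)
c=np.polyfit(Z[m],X[m],1); print('lid plane slope',c,np.degrees(np.arctan(c[0]))+90)
E
```

```text
clock: 25.7
position: [0.4885, 0.3067, 0.3406]
ee_rot: [-3.139, -0.004, 0.223]
force: [-0.4, -0.1, 1.6]
opening: 0.0454
180 [-0.04095672 -0.01322692  0.04808112] [[-0.05017665 -0.09065834  0.03871764]
 [-0.03189264  0.08584345  0.05688566]]
lid plane slope [-0.13718528  0.15762044] 82.18862188657917
```

View pics/top14c.png

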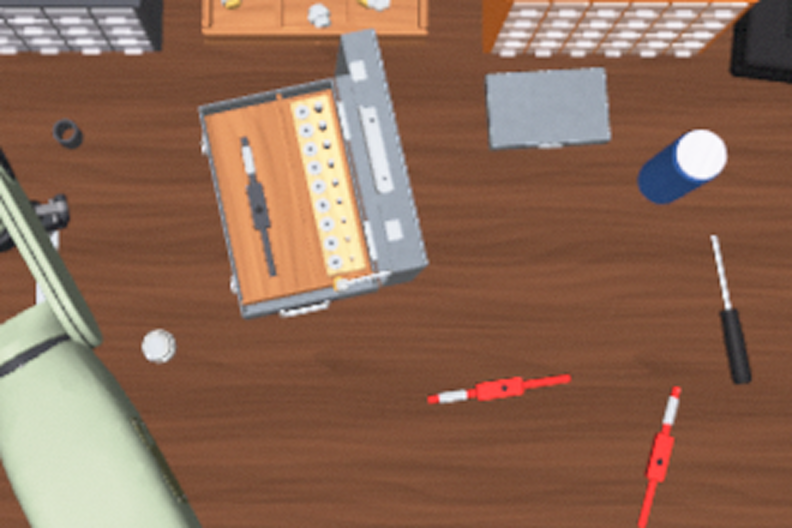

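Run:
```python
from h import *
for f in('side7.png','side8.png','side14.png'):
    s=dict(np.load(f'pics/{f}.npz')); C=cloud(s);D=C-CH; X=D@XC; Y=D@YC; Z=C[...,2]
    for lo,hi in((.12,.15),(.16,.19),(.2,.23)):
        m=(abs(Y+.07)<.03)&(Z>lo)&(Z<hi)&(X>.03)&(X<.2)&(s['range_z']>0); print(f,(lo,hi),m.sum(),np.round(np.median(X[m]),4),end=' ')
    print([np.round(pj(s,cw(.0925-.2065*np.cos(t),0,.08+.2065*np.sin(t)))) for t in (1.45,1.6)])
for f in('top8.png','top14.png'):
    s=dict(np.load(f'pics/{f}.npz')); C=cloud(s);D=C-CH; X=D@XC; Y=D@YC; Z=C[...,2]
    m=(abs(Y)<.045)&(Z>.275)&(Z<.31)&(s['range_z']>0)&(X>0)&(X<.2); print(f,m.sum(),np.round([X[m].mean(),Z[m].mean()],4))
```

```text
side7.png (0.12, 0.15) 160 0.1314 side7.png (0.16, 0.19) 164 0.1327 side7.png (0.2, 0.23) 175 0.1341 [array([238., 154.]), array([239., 148.])]
side8.png (0.12, 0.15) 155 0.1307 side8.png (0.16, 0.19) 168 0.1328 side8.png (0.2, 0.23) 169 0.1345 [array([238., 154.]), array([239., 148.])]
side14.png (0.12, 0.15) 154 0.1307 side14.png (0.16, 0.19) 153 0.1327 side14.png (0.2, 0.23) 129 0.1344 [array([238., 154.]), array([239., 148.])]
top8.png 64 [0.1011 0.2843]
top14.png 62 [0.1013 0.2847]
```

The lid stands at about 92.6° (1.62 rad), unchanged since I let go of it. The wrench is flat and centred in the compartment, and nothing else has visibly moved. Handing in.

```bash
python3 -c "
from bench import *
print(finish_job())"
```

```text
the job is handed in; nothing more can be done
None
```

The chest is open and the bar tap wrench lies flat in the front compartment. I handed the job in just after 25.7 s of the 72 s, and no verdict was reported.

**Lid:** I pushed it up from under the flange with the closed fingers, at about 0.9 rad/s or slower by my planned steps. I then pressed it against its stay at about 1.61 rad, holding about 9.7 N for more than 0.4 s. On the way up, around 28°, the force rose to 10.7 N because the fingers dragged on the flange edge. I backed off 3 mm and went on. The highest force I read was 10.7 N, under the 14 N limit, but I read it only at the end of each call, not continuously.

**Wrench:** I lifted the dark wrench, not the two red look-alikes, over the lid and set it down; the highest force I read was 6.9 N.

**Last checks:**
- **Lid angle:** it stood at about 92.6° (1.62 rad), unchanged between the pictures before and after the placing. A first rough plane fit gave 82°. I put that down to mixing several surfaces; the slice-by-slice measurement and the flange edge in the top view both showed no change.
- **Wrench position:** it lies along the compartment, about 41 mm in front of the chest's centre and within about 1 mm of where I aimed across the compartment. It clears the side walls.
- **Other things:** in the last top picture nothing else had visibly moved. The spanner was partly hidden by the arm, and the mug lay outside the crop I viewed.

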